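Hang the measuring wheel on the locking J-hook

TASK

Take the spoked measuring wheel by its rim, lift it out of its parking rack and hang it by the rim on the J-hook of the blue stand. Feel for the hook and ease the rim down past the sprung orange keeper, never pressing on the hook with more than 25 N, until the keeper has sprung shut above it and you feel the rim bear on the bottom of the hook. Do not let it drop: let go only then, leave the wheel hanging freely and leave the other things on the bench where they are.

Things in the scene. Friction and masses are not known exactly. Their poses are not given: they have to be found in the camera images.
- wheel: Spoked wheel standing upright in the rack: black tyre on aluminium rim, outside diameter 200 mm, 14 mm wide, 0.1 to 0.15 kg. Tyre and rim form a flat-faced ring of radius 89 to 100 mm. Hub 20 mm diameter; 3 spokes 9 mm wide, one straight down, two at 30 degrees above level, so the window at the top is open. Origin: the centre; x = axle (level), y in the wheel's plane, z up.
- wheel_top (a point): Top of the tyre, 100 mm above the wheel's centre along the wheel's z; axes as the wheel. The rim here, about 15 mm to either side, goes into the hook, so pinch the ring across its 14 mm width 40 to 50 mm to one side (wheel's y) of this point.
- rack: Fixed parking rack: dark base 75 x 166 x 10 mm (x, y, z), two grey cheeks form a slot 17 mm wide (x) and 100 mm long (y) and reach 52 mm above the worktop. Origin on the worktop under the slot's middle. The wheel stands in the slot, its centre 110 mm above the worktop, and comes out straight up.
- stand: Fixed stand: blue base 150 x 140 x 10 mm, square post 20 mm wide, 299 mm high, axis at x = +85 mm; a J-hook of 10 mm round bar on a red clamp on the post, lying in the plane y = 0, open prong on the -x side. Origin on the worktop straight under the middle of the hook's throat, z up. To hook: wheel centre 188 mm high clears ring and hub at any hook height; move in along +x to x = 0, lower.
- throat_foot (a point): Same point and axes as the stand's origin. Hook seat (bar's upper side): level from x -9 to +10 mm; its HEIGHT IS NOT MEASURED, 213 to 239 mm above the worktop, fixed. Over the seat: prong tip +24 mm (foremost x = -26), shank top +30, keeper top +34, its bracket +37 (x +12 to +31). Bend's underside -10. Seated wheel's centre: 89 mm below seat. Rim on hook: 25 N at most.
- keeper (a joint): Orange rubber-faced sprung tongue, 8 mm wide, 20 mm long, bars the throat; hinge at stand x = +15 mm, 32 mm above the seat. Rad: 0 = shut (level, pointing to -x), up to 1.5 when pushed down and back. The wheel's weight does not open it; pressing the rim down with some 4 to 15 N does. About 4 mm before the rim is seated the tongue slips off the tyre and springs back to 0 above it.
- spool: Yellow wire spool standing on the worktop, 68 mm across, 51 mm high, origin under its centre; leave alone.
- housing: Small white plastic connector housing on the worktop, 27 x 27 x 14 mm, origin under its centre; leave alone.
- boot: Small black plug boot with a white end on the worktop, 23 x 46 x 16 mm, origin under its centre; leave alone.

How it is judged:
By the outcome, as a careful person would: the job done as asked, in the order asked, and still so for the second after the job is handed in, with the robot touching nothing.
It also fails if it takes over 72 s, if anything falls off the work surface, if the arm or the gripper's body presses on something with over 40 N, if the wrist force passes 120 N, or if a joint passes its speed limit or range.

ROBOT

A 6-joint arm with a two-finger parallel gripper is mounted at the origin on a cart in front of the work surface, level with it; the furniture and walls round the work are solid. World frame = base frame: x ahead of the robot, y to its left, z up, the work surface at z = 0. Lengths are in m, angles in degrees, forces in N, time in s.
With the tool pointing down it reaches from about 0.35 to 0.875 m from the base axis. Payload 4.2 kg.
Tool frame: the origin (TCP) lies at the very end of the fingers, on their centre line; the grasp point (between the pads) lies 19 mm behind it; z points along the fingers, x is the direction in which the jaws open and shut, and the axes are right-handed (so a half turn about z gives the same grasp; the last joint's range is limited). The gripper opens to 87 mm and grips with 3 to 60 N. Pads are 19 mm wide; open, the fingers measure 117 mm over their backs; the gripper's body (75 mm by 190 mm) begins 51 mm behind the grasp point.
Start: joints at [83.113, 22.042, 0.453, 0, -68.411, -14.817], TCP at [0.231, 0.581, 0.223] pointing down, gripper open.
Joint ranges: [-179.83, 179.83], [-69.29, 118.12], [-61.27, 80.66], [-181.25, 117.63], [-171.15, -9.14], [-177.46, 177.46]. Speed limits (degrees/s): [159.86, 159.86, 180, 180, 180, 180].

INTERFACE

Orientations are given as a 3x3 rotation matrix whose columns are the frame's x, y, z axes.
In Python, from station import sense, capture, finish_job gives the robot as it stands.
- The arm moves only by the shell command python3 -m crank 'ROWS' [OPENING]. ROWS is JSON, a list of rows, each a list of 4 numbers: the shift along the tool's x, y, z in m, then the turn about the tool's z in rad. A call has 1 to 5 rows; each row shifts and turns the commanded pose from where the row before left it, along the tool's axes as they then stand; what a row does not reach is not made up. A row lasts 1/12 s, in which the tool goes at most 41.7 mm and 7.16 degrees, less where a joint would pass 70% of its speed; a pose out of reach is approached as far as the arm can. A call with a gripper value outside its range is refused whole. OPENING is the finger opening in m, from 0 to 0.087, set as the call begins (- or left out, the last holds). The fingers move at their own pace and stop on an object; the grip force is fixed at half the most. Time passes only in rows, so rows that do not move let the fingers close. It gives the time, the measured TCP pose, the force and the opening at its end, in the units of the state.
- sense(): the state, without advancing time (a new reading comes with each control period).
- capture(name): name is "scene" or "top" or "wrist"; returns a dict with "pixels" (480x640x3 uint8, red, green, blue), "depth" (480x640 float32, m along the optical axis (not along the pixel's ray), 0 where there is no reading), "fx", "fy", "cx", "cy" (pixels), "k1" (the pictures are not rectified: a ray, as slopes to the right and down, at radius r is drawn at 1 + k1 r^2 times it, then the intrinsics apply), "world_from_camera" (4x4, takes a point from camera to world coordinates); the wrist camera has in their place "hand_eye" (4x4, takes a point from camera to tool coordinates, whose origin is the TCP and whose axes are the tool frame's). Camera axes: x right, y down, z forward; pixel columns grow to the right and rows downward; lengths in m; the calibration is good to about 2 mm. A picture is of the moment at which its call begins: read the wrist's pose just before it.
- finish_job(): hands the job in, once; it reports no verdict.
The state is a dict: "time_s": time; "joints": joint angles; "joint_velocities": joint speeds; "effort": joint torques, N m; "tcp_pos": TCP position; "ee_rot": TCP orientation; "wrist_force": force on the tool from outside, world axes, zero at the start; "moment": the same for the moment, N m; "gripper_width": opening from 0.0 (shut) to 1.0 (fully open).
Only numpy, scipy, OpenCV 4.12 (cv2) and the standard library are available. Lean on these libraries where they do the work, as an engineer would, in place of code of your own. Each camera call takes 0.05 s, during which the arm holds its last target.

## Working session

There is one attempt and no reset: what is moved stays moved. The work goes in short steps, Python scripts to look and compute and a shell command to move; the robot and the scene stay as the last step left them, time stands still between calls to the robot, and variables do not carry over. Pictures are saved under pics/ and viewed, and the job is handed in when it is done.

```bash
ls; mkdir -p pics; python3 - <<'E'
from station import sense,capture
import cv2,numpy as np
s=sense();print({k:np.round(v,3).tolist() for k,v in s.items()})
for n in("scene","top","wrist"):
    c=capture(n);cv2.imwrite(f"pics/{n}0.png",c["pixels"][:,:,::-1]);np.savez(f"{n}0.npz",**c)
    print(n,c["fx"],c["fy"],c["cx"],c["cy"],c["k1"],np.round(c.get("world_from_camera",c.get("hand_eye")),4).tolist())
E
```

```text
pics
{'time_s': 0.0, 'joints': [83.113, 22.089, 0.379, -0.029, -68.412, -14.815], 'joint_velocities': [0.005, -0.06, -0.031, 0.035, 0.045, -0.079], 'effort': [0.001, -39.067, 18.74, 4.22, 0.011, -0.0], 'tcp_pos': [0.231, 0.58, 0.221], 'ee_rot': [[-0.37, -0.929, -0.001], [-0.929, 0.37, -0.002], [0.002, -0.0, -1.0]], 'wrist_force': [-0.047, 0.158, 0.468], 'moment': [0.014, 0.077, 0.014], 'gripper_width': 1.001}
scene 471.6184391010258 471.6184391010258 323.3224487542644 236.5623995126058 -0.11235130436902642 [[0.6421, -0.3763, 0.6679, -0.317], [-0.7663, -0.2924, 0.5721, -0.7789], [-0.0199, -0.8792, -0.4761, 0.7514], [0.0, 0.0, 0.0, 1.0]]
top 502.3865744954578 502.3865744954578 318.86917986954927 234.2033183100794 -0.03007234834798256 [[0.0141, -0.998, 0.0621, 0.4266], [-0.9999, -0.0145, -0.0063, -0.0748], [0.0072, -0.062, -0.9981, 1.3842], [0.0, 0.0, 0.0, 1.0]]
wrist 341.2832403154783 341.2832403154783 326.72005994621 241.04317413201827 -0.028125909392263768 [[1.0, 0.0002, 0.0004, 0.0009], [-0.0003, 0.964, 0.2659, -0.0723], [-0.0003, -0.2659, 0.964, -0.1633], [0.0, 0.0, 0.0, 1.0]]
```

View pics/scene0.png

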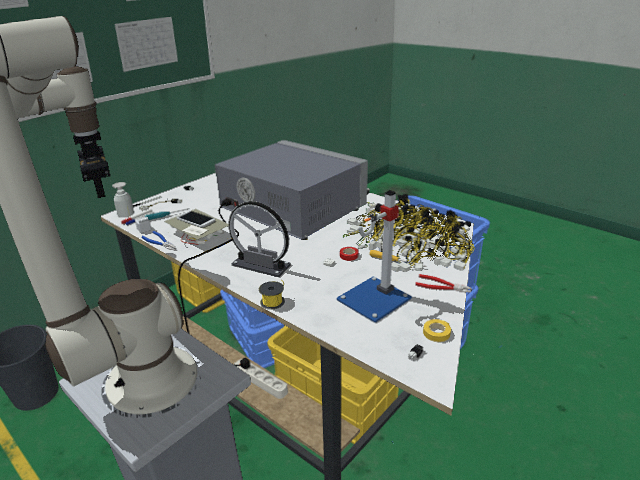

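View pics/top0.png

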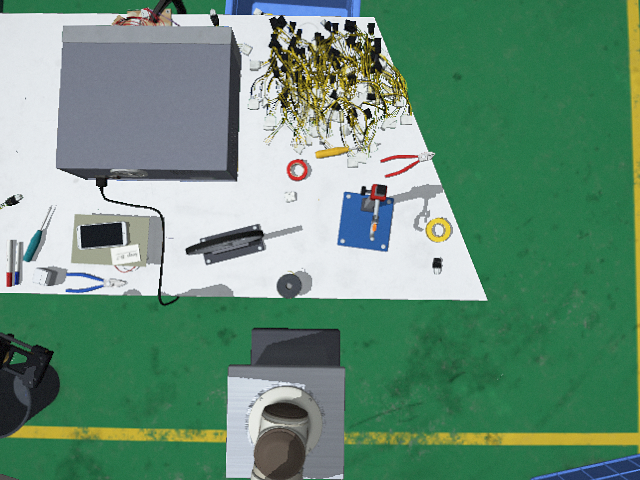

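View pics/wrist0.png

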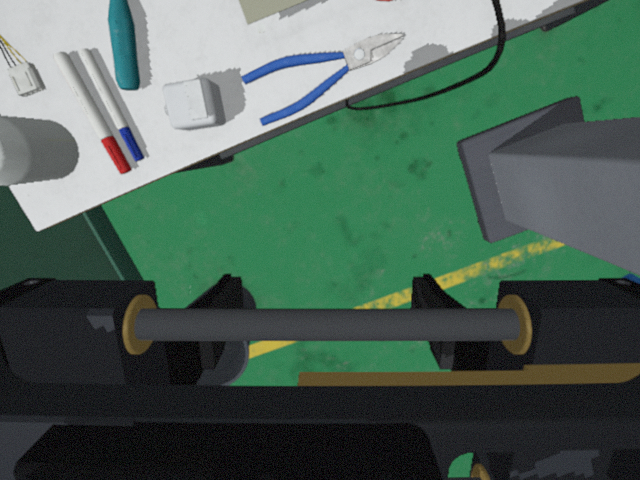

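The scene view shows the wheel in its rack at about (258,232) and the blue stand at (375,299), with post and red clamp at (388,213). The top view shows the wheel edge-on at (228,243), the stand base centred near (366,222), and the hook pointing down-image (towards the robot) at about (374,228).

```bash
cat > h.py <<'E'
import numpy as np,cv2
def K(c): return np.array([[c["fx"],0,c["cx"]],[0,c["fy"],c["cy"]],[0,0,1.]],float)
def rays(c,uv):
    uv=np.asarray(uv,float).reshape(-1,1,2)
    # forward model x_d = x(1+k1 r^2): same as OpenCV's k1
    r=cv2.undistortPoints(uv,K(c),np.array([float(c["k1"]),0,0,0])).reshape(-1,2)
    return np.c_[r,np.ones(len(r))]
def cloud(c,mask,T=None):
    T=c["world_from_camera"] if T is None else T
    v,u=np.nonzero(mask&(c["depth"]>0))
    p=rays(c,np.c_[u,v])*c["depth"][v,u][:,None]
    return p@T[:3,:3].T+T[:3,3],np.c_[u,v]
def onplane(c,uv,z,T=None):
    T=c["world_from_camera"] if T is None else T
    d=rays(c,uv)@T[:3,:3].T;o=T[:3,3]
    return o+d*((z-o[2])/d[:,2])[:,None]
def load(f):
    d=np.load(f);return {k:d[k] for k in d.files}
E
python3 - <<'E'
from h import *
for n in("top","scene"):
    c=load(n+"0.npz");im=c["pixels"]
    m=np.ones(im.shape[:2],bool)
    P,uv=cloud(c,m)
    hsv=cv2.cvtColor(im,cv2.COLOR_RGB2HSV)[uv[:,1],uv[:,0]]
    def st(name,s):
        q=P[s]
        if len(q)<3: print(n,name,len(q));return
        print(n,name,len(q),"med",np.median(q,0).round(4),"lo",np.percentile(q,2,axis=0).round(4),"hi",np.percentile(q,98,axis=0).round(4))
    on=(P[:,0]>.3)&(P[:,0]<.9)
    st("table",on&(hsv[:,1]<20)&(hsv[:,2]>200)&(abs(P[:,2])<.03))
    b=on&(hsv[:,0]>100)&(hsv[:,0]<118)&(hsv[:,1]>150)&(P[:,2]>-.02)&(P[:,2]<.04)&(P[:,1]<0)&(P[:,1]>-.4)
    st("base",b)
    r=cv2.minAreaRect(P[b][:,:2].astype(np.float32));print(r)
    reg=on&(P[:,1]>-.4)&(P[:,1]<-.05)
    st("post",reg&(P[:,2]>.28)); st("red",reg&(P[:,2]>.1)&((hsv[:,0]<5)|(hsv[:,0]>172))&(hsv[:,1]>150))
    st("orange",reg&(P[:,2]>.1)&(hsv[:,0]>=6)&(hsv[:,0]<25)&(hsv[:,1]>100))
    w=(P[:,1]>-.05)&(P[:,1]<.35)&(P[:,0]>.3)&(P[:,0]<.55)&(P[:,2]>.07)&(P[:,2]<.25)
    st("wheel",w); q=P[w]
    t=q[:,2]>.0
    cen=q[:,:2].mean(0);u_,s_,vt=np.linalg.svd(q[:,:2]-cen);print("dir",vt[0],"ang",np.degrees(np.arctan2(vt[0,1],vt[0,0])),"ext",np.percentile((q[:,:2]-cen)@vt[0],[1,99]),"thick",np.percentile((q[:,:2]-cen)@vt[1],[2,98]),cen)
E
```

```text
top table 53701 med [0.5727 0.0796 0.0021] lo [ 0.3466 -0.4669 -0.004 ] hi [0.8719 0.7949 0.015 ]
top base 2050 med [ 0.5417 -0.1987  0.0105] lo [ 0.4789 -0.2782  0.0047] hi [ 0.6216 -0.1437  0.0165]
((0.6618521213531494, -0.19475051760673523), (0.3971526026725769, 0.1631421446800232), 7.726585388183594)
top post 101 med [ 0.5929 -0.2141  0.2989] lo [ 0.5838 -0.2246  0.2834] hi [ 0.6038 -0.2046  0.3037]
top red 101 med [ 0.5845 -0.2065  0.2617] lo [ 0.5763 -0.2318  0.2536] hi [ 0.6095 -0.1978  0.266 ]
top orange 17 med [ 0.5129 -0.2061  0.2547] lo [ 0.5081 -0.2086  0.2502] hi [ 0.5209 -0.2037  0.2582]
top wheel 604 med [0.4822 0.1504 0.1901] lo [0.4523 0.0627 0.0772] hi [0.5083 0.2389 0.2124]
dir [-0.27070551  0.96266221] ang 105.70625322519237 ext [-0.09126091  0.09639977] thick [-0.00760869  0.00611   ] [0.48165722 0.14937088]
scene table 22241 med [ 0.4829 -0.1122  0.0018] lo [ 0.3418 -0.5025 -0.0016] hi [0.8276 0.848  0.0065]
scene base 1513 med [ 0.5351 -0.2175  0.0098] lo [ 0.472  -0.2807  0.0062] hi [ 0.6116 -0.146   0.0131]
((0.665412187576294, -0.22557079792022705), (0.14060060679912567, 0.389075368642807), 83.3880386352539)
scene post 103 med [ 0.5874 -0.2205  0.2921] lo [ 0.5814 -0.2277  0.2802] hi [ 0.603  -0.2065  0.3001]
scene red 186 med [ 0.5803 -0.2274  0.2514] lo [ 0.5736 -0.235   0.2313] hi [ 0.6025 -0.1953  0.2632]
scene orange 25 med [ 0.5216 -0.2097  0.2529] lo [ 0.5065 -0.236   0.118 ] hi [ 0.6068 -0.2047  0.2637]
scene wheel 855 med [0.4794 0.1503 0.1433] lo [0.4482 0.0595 0.0739] hi [0.5085 0.245  0.2095]
dir [ 0.26713635 -0.96365874] ang -74.50606638848856 ext [-0.1026083   0.09382102] thick [-0.00948926  0.00635041] [0.47856344 0.14921375]
```

```bash
python3 - <<'E'
import cv2
a=cv2.imread("pics/top0.png");s=cv2.imread("pics/scene0.png")
cv2.imwrite("pics/zt.png",cv2.resize(a[170:290,330:480],(750,600),interpolation=cv2.INTER_CUBIC))
cv2.imwrite("pics/zt2.png",cv2.resize(a[210:290,170:310],(798,456),interpolation=cv2.INTER_CUBIC))
cv2.imwrite("pics/zs.png",cv2.resize(s[180:330,330:480],(600,600),interpolation=cv2.INTER_CUBIC))
E
```

```text
(no output)
```

View pics/zt.png

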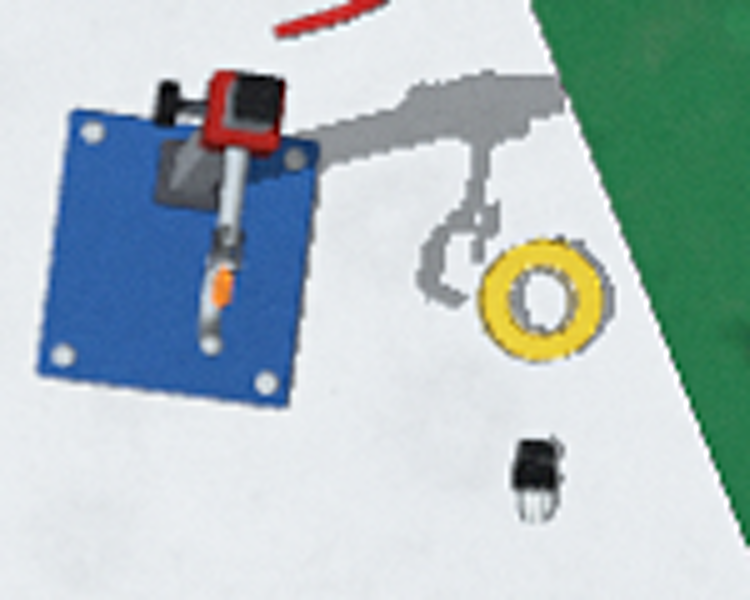

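View pics/zs.png

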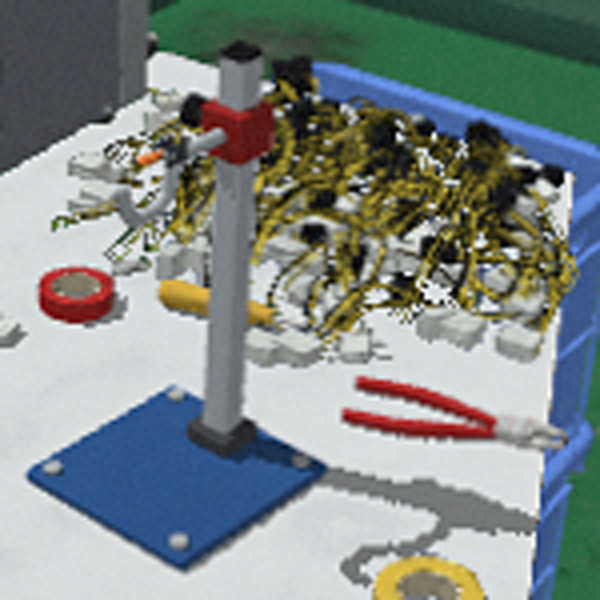

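View pics/zt2.png

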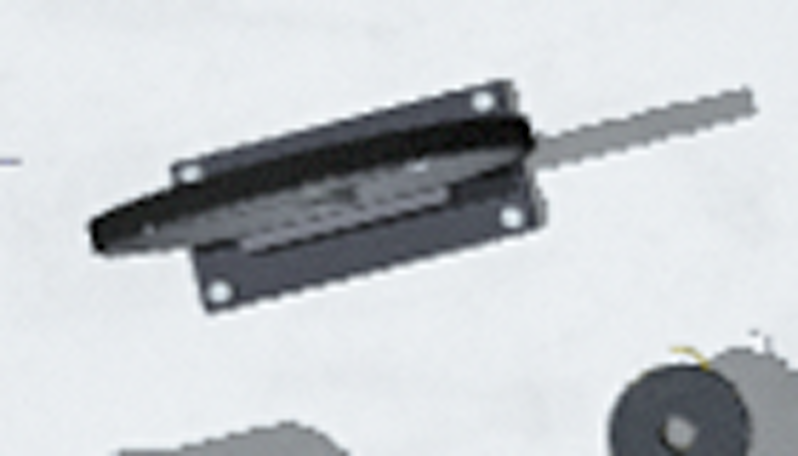

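Zoomed views: the base corners are at about (72,110), (318,143), (290,407) and (38,373) in the 5x crop. The keeper is at (222,288), the prong tip at (210,345), the shank runs up to the clamp at (240,110). Rack base corners are clear in the wheel crop, with screws at (190,174), (484,102), (512,216), (219,291).

```bash
python3 - <<'E'
from h import *
c=load("top0.npz");s=load("scene0.npz")
C=np.array([[72,110],[318,143],[290,407],[38,373]])/5+[330-.4,170-.4]
B=onplane(c,C,.01)[:,:2];print("base",B.round(4))
print("sizes",np.linalg.norm(B-np.roll(B,-1,0),axis=1), "center",B.mean(0))
# screws
S=np.array([[92,131],[296,158],[266,382],[63,355]])/5+[329.6,169.6]
Q=onplane(c,S,.013)[:,:2];print("screws c",Q.mean(0))
def ang(v):return np.degrees(np.arctan2(v[1],v[0]))
xd=(B[0]-B[3])+(B[1]-B[2]);xs=(Q[0]-Q[3])+(Q[1]-Q[2]);yd=(B[0]-B[1])+(B[3]-B[2]);ys=(Q[0]-Q[1])+(Q[3]-Q[2])
print("x angles",ang(xd),ang(xs),ang(yd)-90,ang(ys)-90)
# scene corners 4x offset 330,180
C2=np.array([[175,385],[328,465],[185,570],[28,470]])/4+[329.6,179.6]
B2=onplane(s,C2,.01)[:,:2];print("scene base",B2.round(4),B2.mean(0),np.linalg.norm(B2-np.roll(B2,-1,0),axis=1))
# rack screws scale 5.7 offset 170,210
R=np.array([[190,174],[484,102],[512,216],[219,291]])/5.7+[169.6,209.6]
R=onplane(c,R,.012)[:,:2];print("rack c",R.mean(0),"ydir",ang((R[0]-R[1])+(R[3]-R[2])), ang((R[0]-R[3])+(R[1]-R[2]))+90)
# post top, keeper, prong tip
p=np.array([[258,98],[222,288],[210,345]])/5+[329.6,169.6]
for q,z in zip(p,(.299,.258,.25)): print(onplane(c,[q],z).round(4))
E
```

```text
base [[ 0.6308 -0.1511]
 [ 0.6146 -0.2871]
 [ 0.4688 -0.2724]
 [ 0.4854 -0.1341]]
sizes [0.1369368  0.14655907 0.13933434 0.14636696] center [ 0.54989749 -0.21115635]
screws c [ 0.55051996 -0.21069797]
x angles -6.218632845716105 -7.008232339092655 -6.834720376702606 -6.729188012144064
scene base [[ 0.6303 -0.1523]
 [ 0.6129 -0.2886]
 [ 0.4623 -0.2762]
 [ 0.4847 -0.1342]] [ 0.54756456 -0.21283262] [0.13746072 0.15111138 0.14383978 0.14675933]
rack c [0.48189798 0.15561801] ydir 104.93184570429416 105.24275096751239
[[ 0.5944 -0.2161  0.299 ]]
[[ 0.5143 -0.2058  0.258 ]]
[[ 0.489  -0.2014  0.25  ]]
```

```bash
python3 - <<'E'
from h import *
t=np.array([.510,-.2055]);a=np.radians(-6.8);X=np.array([np.cos(a),np.sin(a)]);Y=np.array([-X[1],X[0]])
for n in("top","scene"):
    c=load(n+"0.npz");P,uv=cloud(c,np.ones((480,640),bool))
    hsv=cv2.cvtColor(c["pixels"],cv2.COLOR_RGB2HSV)[uv[:,1],uv[:,0]]
    L=np.c_[(P[:,:2]-t)@X,(P[:,:2]-t)@Y,P[:,2]]
    k=(abs(L[:,0])<.13)&(abs(L[:,1])<.07)&(P[:,2]>.19)
    for nm,m in(("red",k&(hsv[:,1]>150)&((hsv[:,0]<5)|(hsv[:,0]>172))),("knob",k&(L[:,1]>.02)&(L[:,0]>.05)),("hookbar",k&(L[:,0]<.065)&(hsv[:,1]<60)),("orange",k&(hsv[:,0]>=6)&(hsv[:,0]<25)&(hsv[:,1]>100))):
        q=L[m]*1000
        if len(q): print(n,nm,len(q),"lo",np.percentile(q,3,axis=0).round(),"med",np.median(q,0).round(),"hi",np.percentile(q,97,axis=0).round())
    q=L[k&(L[:,0]<.065)]*1000; q=q[np.argsort(q[:,0])]
    print(q[::max(1,len(q)//25)].round().astype(int).tolist())
    bx=(P[:,1]>.1)&(P[:,1]<.4)&(P[:,0]>.5)&(P[:,0]<.75)&(P[:,2]>.15); print("box front",np.percentile(P[bx][:,0],[0.5,2,5]),"top",np.percentile(P[bx][:,2],98))
# gripper shape
R=np.array([[-0.37,-0.929],[-0.929,0.37]]);c=load("scene0.npz");P,uv=cloud(c,np.ones((480,640),bool))
d=P-[.231,.580,.221]; l=np.c_[d[:,0]*-.37+d[:,1]*-.929,d[:,0]*-.929+d[:,1]*.37,-d[:,2]]*1000
m=(np.abs(l[:,:2])<150).all(1)&(l[:,2]<10)&(l[:,2]>-260)
for z in range(-250,10,20):
    q=l[m&(abs(l[:,2]-z)<10)]
    if len(q): print(z,len(q),q[:,:2].min(0).round(),q[:,:2].max(0).round())
E
```

```text
top red 101 lo [ 68. -15. 254.] med [ 75.   9. 262.] hi [ 99.  17. 265.]
top knob 61 lo [ 75.  21. 245.] med [ 84.  34. 252.] hi [ 93.  40. 258.]
top hookbar 145 lo [-21.  -4. 218.] med [ 26.   1. 248.] hi [ 62.   6. 257.]
top orange 17 lo [ -2.  -3. 251.] med [  3.  -0. 255.] hi [ 11.   2. 258.]
[[-24, 4, 240], [-20, 5, 243], [-17, -2, 239], [-12, 2, 231], [-9, -1, 221], [-4, 0, 225], [-2, 0, 220], [1, -1, 254], [3, -3, 253], [7, 5, 219], [10, -2, 255], [13, 6, 259], [14, -1, 255], [17, -5, 257], [20, 7, 257], [23, -2, 239], [25, 5, 256], [27, 7, 253], [30, 7, 249], [33, 1, 249], [36, -4, 248], [40, -1, 250], [44, 5, 253], [47, -2, 249], [51, 1, 250], [55, -4, 247], [58, 2, 250], [63, 0, 252]]
box front [0.6518983  0.65352221 0.65610254] top 0.19345867300647898
scene red 186 lo [ 65. -19. 232.] med [ 71. -14. 251.] hi [ 94.  15. 263.]
scene knob 47 lo [ 73.  28. 238.] med [ 78.  30. 250.] hi [ 87.  39. 257.]
scene hookbar 195 lo [-24.  -8. 215.] med [ 17.  -4. 238.] hi [ 61.   6. 256.]
scene orange 23 lo [ -3. -19. 233.] med [  9.  -2. 253.] hi [ 99.   1. 263.]
[[-27, -3, 241], [-24
[... 158 characters left out ...]
], [12, 1, 220], [14, 3, 256], [16, -2, 233], [18, -4, 233], [19, -8, 255], [20, -1, 240], [23, -8, 252], [24, -7, 256], [26, 5, 257], [28, 6, 250], [34, -5, 247], [42, -5, 244], [47, -7, 245], [53, -4, 250], [61, -1, 250], [65, 2, 236]]
box front [0.64747367 0.64993082 0.65237644] top 0.19223986326080394
-250 211 [ -1. -41.] [47. 43.]
-230 209 [  4. -38.] [47. 42.]
-210 203 [  0. -39.] [44. 41.]
-190 162 [-14. -38.] [42. 39.]
-170 158 [ -5. -35.] [44. 39.]
-150 111 [-34. -22.] [21. 25.]
-130 122 [-34. -25.] [24. 25.]
-110 385 [-98. -37.] [102.  39.]
-90 241 [-82. -36.] [98. 39.]
-70 92 [-51. -37.] [92. 38.]
-50 43 [54. -9.] [66. 12.]
-30 47 [ 48. -10.] [58. 12.]
-10 49 [ 46. -10.] [57. 13.]
```

```bash
python3 -m crank '[[0,0,-0.02,0.116],[0,0,-0.02,0.116],[0,0,-0.02,0.116],[0,0,-0.02,0.116],[0,0,-0.02,0.116]]' 0.06; python3 -m crank '[[0,0,0,0.116],[0,0,0,0.116],[0,0,0,0.118],[0,0,0,0],[0,0,0,0]]'
cat >> h.py <<'E'
def go(target,yaw=None):
    from station import sense
    s=sense();R=np.array(s["ee_rot"]);d=R.T@(np.array(target)-s["tcp_pos"])
    y=np.degrees(np.arctan2(R[1,0],R[0,0]))
    print("tcp",np.round(s["tcp_pos"],4),"yaw",y.round(2),"tilt",R[:,2].round(4),"F",np.round(s["wrist_force"],2),"M",np.round(s["moment"],3),"w",round(s["gripper_width"]*87,1),"t",round(s["time_s"],2))
    print("tool shift",d.round(4), "turn",None if yaw is None else round(float(-np.radians((yaw-y+180)%360-180)),4))
E
python3 -c "
from h import *
go([.470,.1985,.30],-165)"
```

```text
time_s: 0.57
tcp_pos: [0.231, 0.5804, 0.3231]
ee_rot: [[-0.822, -0.57, -0.0], [-0.57, 0.822, -0.001], [0.001, -0.001, -1.0]]
wrist_force: [1.2, 0.2, -0.2]
gripper_width: 0.73
time_s: 0.98
tcp_pos: [0.231, 0.5806, 0.3222]
ee_rot: [[-0.965, -0.262, -0.0], [-0.262, 0.965, -0.001], [0.0, -0.001, -1.0]]
wrist_force: [0.3, 0.9, -0.0]
gripper_width: 0.694
tcp [0.231  0.5806 0.3222] yaw -164.82 tilt [-2.e-04 -7.e-04 -1.e+00] F [ 0.33  0.9  -0.03] M [ 0.022 -0.018  0.001] w 60.4 t 0.98
tool shift [-0.1306 -0.4313  0.0224] turn 0.0032
```

```bash
python3 -m crank '[[-0.011,-0.036,0,0],[-0.011,-0.036,0,0],[-0.011,-0.036,0,0],[-0.011,-0.036,0,0],[-0.011,-0.036,0,0]]' >/dev/null; python3 -m crank '[[-0.011,-0.036,0,0],[-0.011,-0.036,0,0],[-0.011,-0.036,0,0],[-0.011,-0.036,0,0],[-0.011,-0.036,0,0]]'>/dev/null;  python3 -m crank '[[-0.011,-0.036,0.01,0],[-0.01,-0.035,0.01,0],[0,0,0,0],[0,0,0,0],[0,0,0,0]]'
python3 - <<'E'
from h import *
from station import capture
go([.470,.1985,.30],-165)
c=capture("wrist");np.savez("wrist1.npz",**c);cv2.imwrite("pics/wrist1.png",c["pixels"][:,:,::-1])
E
```

```text
time_s: 2.23
tcp_pos: [0.4694, 0.1983, 0.3026]
ee_rot: [[-0.966, -0.26, 0.0], [-0.26, 0.966, 0.0], [-0.0, 0.0, -1.0]]
wrist_force: [0.1, -0.0, 0.2]
gripper_width: 0.689
tcp [0.4694 0.1983 0.3026] yaw -164.94 tilt [ 1.e-04  1.e-04 -1.e+00] F [ 0.05 -0.03  0.23] M [ 0.119 -0.029  0.026] w 60.0 t 2.23
tool shift [-0.0006  0.0001  0.0026] turn 0.0011
```

View pics/wrist1.png

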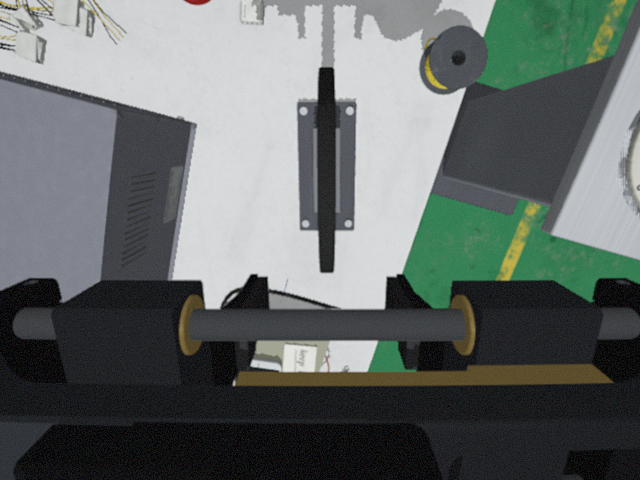

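The wrist view shows the tyre edge-on, columns 319–334, rows 68–272, lined up vertically between the fingers (finger gap centre about column 326).

```bash
python3 - <<'E'
from h import *
c=load("wrist1.npz");P,uv=cloud(c,np.ones((480,640),bool),c["hand_eye"].astype(float))
tz=.3026
H=tz-P[:,2]  # height
g=c["pixels"].max(2)[uv[:,1],uv[:,0]]
m=(abs(uv[:,0]-327)<20)&(uv[:,1]>60)&(uv[:,1]<276)&(H>.12)&(H<.23)&(g<60)
q=P[m];h=H[m]
print(len(q),"H max",np.percentile(h,99),"x lo/hi",np.percentile(q[:,0],[2,50,98]).round(4),"y ext",np.percentile(q[:,1],[0,1,99,100]).round(4))
# circle fit: (y-yc)^2+(h-hc)^2=0.1^2 on outer surface
from scipy.optimize import least_squares
o=h>.13
r=least_squares(lambda p:np.hypot(q[:,1]-p[0],h-p[1])-.1,[-.045,.11],loss="soft_l1",f_scale=.002);print("yc,hc",r.x,"rms",np.std(r.fun))
l=np.polyfit(q[:,1],q[:,0],1);print("x at center",np.polyval(l,r.x[0]),"slope deg",np.degrees(l[0]), "x at 0",np.polyval(l,0.))
for v in (100,140,180,220,260):
    s=q[abs(uv[m][:,1]-v)<8];print(v,s[:,0].min().round(4),s[:,0].max().round(4),s[:,1].mean().round(4),h[abs(uv[m][:,1]-v)<8].mean().round(4))
E
```

```text
3281 H max 0.2117333781154472 x lo/hi [-0.0056  0.0004  0.0064] y ext [-0.1402 -0.1363  0.0345  0.0401]
yc,hc [-0.04518586  0.11076747] rms 0.0006150206108554676
x at center 0.00045543946318648583 slope deg 0.1376382028934898 x at 0 0.0005639867386292357
100 -0.0064 0.0065 -0.1077 0.1889
140 -0.0055 0.0063 -0.0783 0.2049
180 -0.0056 0.0064 -0.0497 0.2107
220 -0.0059 0.0073 -0.0187 0.2071
260 -0.005 0.0064 0.0211 0.1851
```

```bash
python3 -m crank '[[0.0005,0,0.03,0],[0,0,0.03,0],[0,0,0.03,0],[0,0,0.02,0],[0,0,0.014,0]]'; python3 -m crank '[[0,0,0,0],[0,0,0,0],[0,0,0,0],[0,0,0,0]]' 0; python3 -m crank '[[0,0,0,0],[0,0,0,0],[0,0,0,0],[0,0,0,0]]' 0
python3 - <<'E'
from h import *
from station import capture
go([.470,.1985,.178],-165)
c=capture("wrist");np.savez("wrist2.npz",**c);cv2.imwrite("pics/wrist2.png",c["pixels"][:,:,::-1])
c=capture("scene");cv2.imwrite("pics/scene2.png",cv2.resize(c["pixels"][120:300,170:410,::-1],(800,600)))
E
```

```text
time_s: 2.7
tcp_pos: [0.4673, 0.199, 0.1766]
ee_rot: [[-0.965, -0.262, -0.002], [-0.262, 0.965, -0.001], [0.003, -0.001, -1.0]]
wrist_force: [0.4, -0.0, 0.8]
gripper_width: 0.688
time_s: 3.03
tcp_pos: [0.4695, 0.1993, 0.1802]
ee_rot: [[-0.966, -0.26, 0.003], [-0.26, 0.966, 0.002], [-0.003, 0.001, -1.0]]
wrist_force: [-0.2, 0.4, 0.9]
gripper_width: 0.469
time_s: 3.37
tcp_pos: [0.4689, 0.1982, 0.1789]
ee_rot: [[-0.966, -0.259, 0.001], [-0.259, 0.966, 0.0], [-0.001, 0.0, -1.0]]
wrist_force: [0.7, -0.3, -0.8]
gripper_width: 0.169
tcp [0.4689 0.1982 0.1789] yaw -164.99 tilt [ 5.e-04  5.e-04 -1.e+00] F [ 0.7  -0.26 -0.75] M [ 0.054 -0.019 -0.033] w 14.7 t 3.37
tool shift [-0.0011 -0.      0.0009] turn 0.0001
```

View pics/wrist2.png

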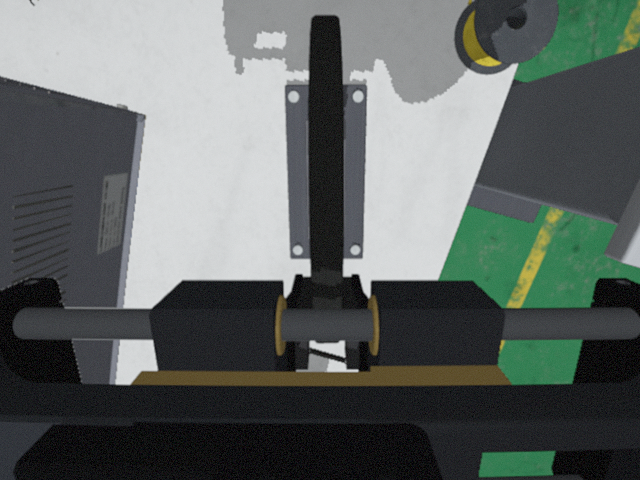

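View pics/scene2.png

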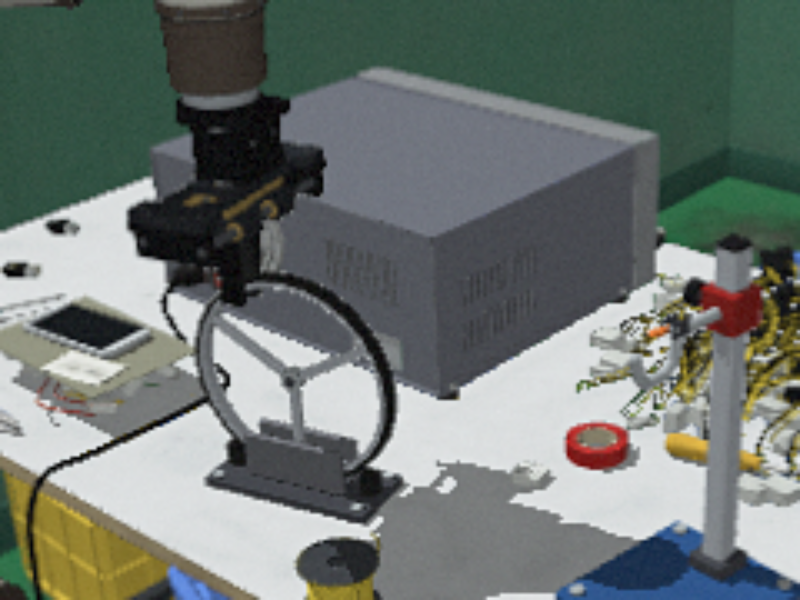

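The fingers hold the ring at (326,320) with the opening at 14.7 mm; the scene view agrees. Next I lift straight up.

```bash
python3 -m crank '[[0,0,0,0],[0,0,-0.002,0],[0,0,-0.004,0],[0,0,-0.008,0],[0,0,-0.008,0]]';python3 -m crank '[[0,0,-0.01,0],[0,0,-0.01,0],[0,0,-0.012,0],[0,0,-0.012,0],[0,0,-0.012,0]]'; python3 -m crank '[[0,0,0,0],[0,0,0,0],[0,0,0,0]]'
python3 - <<'E'
from h import *
from station import capture
go([.470,.1985,.256],-165)
c=capture("wrist");np.savez("wrist3.npz",**c)
s=capture("scene");cv2.imwrite("pics/scene3.png",cv2.resize(s["pixels"][120:300,170:410,::-1],(800,600)))
from station import sense
P,uv=cloud(c,np.ones((480,640),bool),c["hand_eye"].astype(float))
g=c["pixels"].max(2)[uv[:,1],uv[:,0]]
m=(abs(uv[:,0]-327)<25)&(uv[:,1]<265)&(P[:,2]>-.06)&(P[:,2]<.05)&(g<60)
q=P[m]
from scipy.optimize import least_squares
r=least_squares(lambda p:np.hypot(q[:,1]-p[0],q[:,2]-p[1])-.1,[-.045,.068],loss="soft_l1",f_scale=.002);print("wheel centre in tool y,z",r.x,np.std(r.fun))
print(np.polyfit(q[:,1],q[:,0],1))
E
```

```text
time_s: 3.88
tcp_pos: [0.4686, 0.198, 0.201]
ee_rot: [[-0.966, -0.259, -0.001], [-0.259, 0.966, -0.001], [0.001, -0.0, -1.0]]
wrist_force: [-0.6, 0.7, -1.4]
gripper_width: 0.161
time_s: 4.3
tcp_pos: [0.4688, 0.1982, 0.2582]
ee_rot: [[-0.966, -0.259, 0.001], [-0.259, 0.966, 0.001], [-0.001, 0.0, -1.0]]
wrist_force: [0.2, 0.9, -1.8]
gripper_width: 0.155
time_s: 4.55
tcp_pos: [0.4683, 0.198, 0.2562]
ee_rot: [[-0.966, -0.259, -0.001], [-0.259, 0.966, -0.0], [0.001, 0.0, -1.0]]
wrist_force: [-0.8, -0.2, -1.9]
gripper_width: 0.157
tcp [0.4683 0.198  0.2562] yaw -165.0 tilt [-9.e-04 -1.e-04 -1.e+00] F [-0.76 -0.17 -1.89] M [ 0.111 -0.004  0.04 ] w 13.7 t 4.55
tool shift [-0.0017  0.      0.0002] turn -0.0
wheel centre in tool y,z [-0.04505684  0.06831638] 0.0006064062735387806
[0.00437172 0.00112096]
```

View pics/scene3.png

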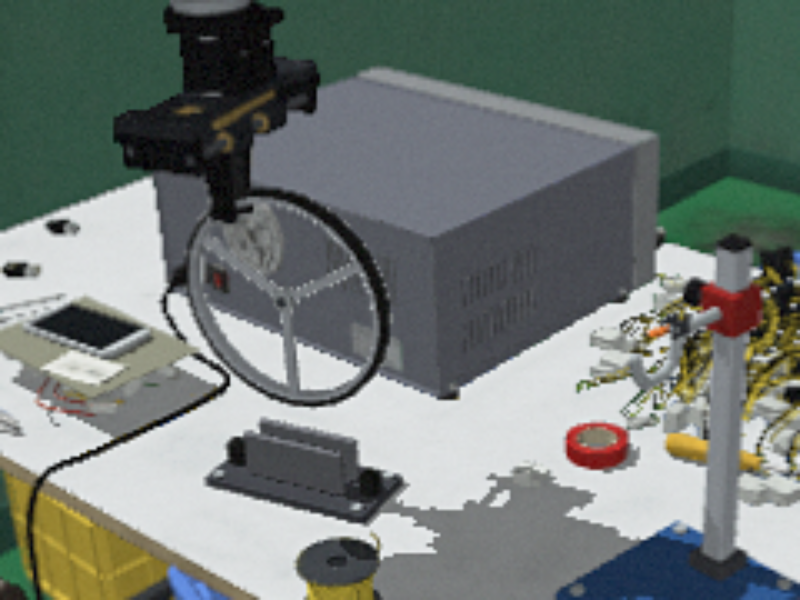

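```bash
python3 -m crank '[[0,0,0,0.03],[0,0,0,0.058],[0,0,0,0.058],[0,0,0,0.058],[0,0,0,0.058]]'>/dev/null; python3 -m crank '[[0.002,-0.01,0,0],[0.004,-0.02,0,0],[0.004,-0.03,0,0],[0.005,-0.035,0,0],[0.005,-0.035,0,0]]'>/dev/null;  python3 -m crank '[[0.005,-0.035,0,0],[0.005,-0.035,0,0],[0.005,-0.035,0,0],[0.004,-0.035,0,0],[0.004,-0.03,0,0]]'; python3 -m crank '[[0.003,-0.025,0,0],[0.002,-0.015,0,0],[0,-0.008,0,0],[0,0,0,0],[0,0,0,0]]'
python3 - <<'E'
from h import *
from station import capture
go([.4216,-.150,.256],180)
c=capture("wrist");np.savez("wrist4.npz",**c);cv2.imwrite("pics/wrist4.png",c["pixels"][:,:,::-1])
s=capture("scene");np.savez("scene4.npz",**s);cv2.imwrite("pics/scene4.png",cv2.resize(s["pixels"][120:300,270:510,::-1],(800,600)))
E
```

```text
time_s: 5.9
tcp_pos: [0.4243, -0.1041, 0.2564]
ee_rot: [[-1.0, -0.001, -0.001], [-0.001, 1.0, -0.0], [0.001, -0.0, -1.0]]
wrist_force: [0.1, 0.3, -1.7]
gripper_width: 0.159
time_s: 6.32
tcp_pos: [0.4205, -0.1498, 0.2563]
ee_rot: [[-1.0, 0.0, -0.001], [0.0, 1.0, 0.0], [0.001, 0.0, -1.0]]
wrist_force: [-0.5, 0.5, -2.4]
gripper_width: 0.156
tcp [ 0.4205 -0.1498  0.2563] yaw 179.99 tilt [-5.e-04  2.e-04 -1.e+00] F [-0.51  0.53 -2.35] M [ 0.119 -0.031  0.044] w 13.6 t 6.32
tool shift [-0.0011 -0.0002  0.0003] turn -0.0002
```

View pics/wrist4.png

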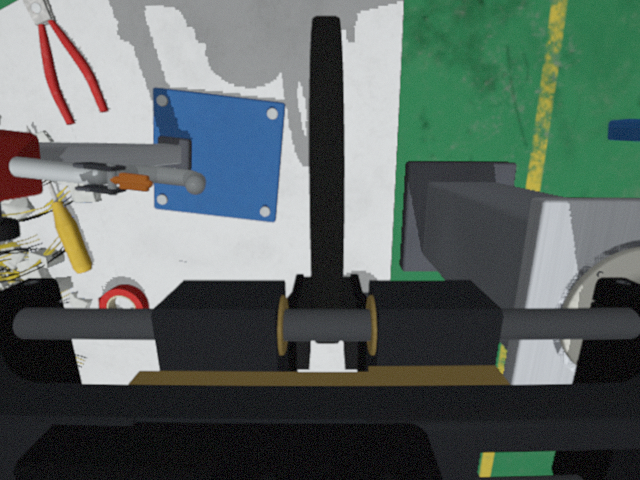

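View pics/scene4.png

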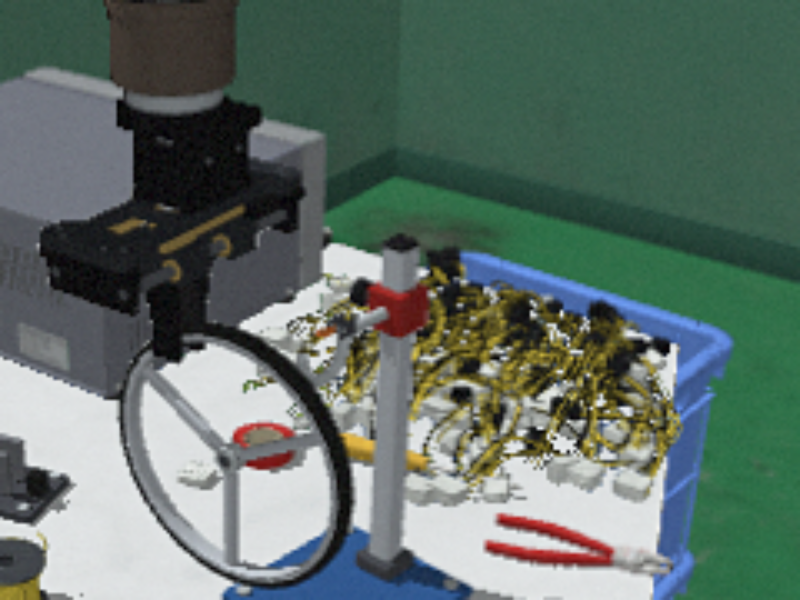

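The wrist view shows the hook: prong tip at (196,183), orange keeper at (132,181), bracket at (100,178), shank towards (30,168), tyre at column 326. The scene view shows the wheel in front of the hook.

```bash
python3 - <<'E'
from h import *
c=load("wrist4.npz");P,uv=cloud(c,np.ones((480,640),bool),c["hand_eye"].astype(float))
W=P.copy();W[:,0]=.4205-P[:,0];W[:,1]=-.1498+P[:,1];W[:,2]=.2563-P[:,2]
hsv=cv2.cvtColor(c["pixels"],cv2.COLOR_RGB2HSV)[uv[:,1],uv[:,0]]
f=lambda a,m:print(a,m.sum(),np.percentile(W[m],[3],axis=0).round(4),np.median(W[m],0).round(4),np.percentile(W[m],97,axis=0).round(4))
box=(uv[:,1]>140)&(uv[:,1]<215)&(uv[:,0]<210)
og=box&(hsv[:,0]>=5)&(hsv[:,0]<22)&(hsv[:,1]>150)&(W[:,2]>.2);f("keeper",og&(uv[:,0]>100))
tip=box&(uv[:,0]>184)&(W[:,2]>.2);f("tip",tip)
sh=box&(uv[:,0]<80)&(uv[:,0]>45)&(W[:,2]>.22)&(hsv[:,1]<60);f("shank",sh)
red=box&(uv[:,0]<45)&(hsv[:,1]>150)&((hsv[:,0]<5)|(hsv[:,0]>172));f("red",red)
b=box&(uv[:,0]>85)&(uv[:,0]<115)&(W[:,2]>.2);f("bracket",b)
# bar centre line
a=np.median(W[sh],0);
xs=[]
for u in (50,60,70,190,196,200,130,140,120):
    m=box&(abs(uv[:,0]-u)<3)&(W[:,2]>.225)
    if m.sum(): xs.append([u,*W[m].mean(0),np.ptp(W[m][:,1])])
print(np.round(xs,4))
q=np.array([x for x in xs]);l=np.polyfit(q[:,1],q[:,2],1);print("yaw",np.degrees(np.arctan(l[0])),"y at .51",np.polyval(l,.51))
# blue base
bl=(hsv[:,0]>100)&(hsv[:,0]<118)&(hsv[:,1]>150)&(abs(W[:,2]-.01)<.02)&(W[:,1]<-.1)&(uv[:,0]<300);r=cv2.minAreaRect(W[bl][:,:2].astype(np.float32));print(r,np.median(W[bl][:,2]))
E
```

```text
keeper 500 [[ 0.5056 -0.2111  0.2538]] [ 0.5132 -0.2078  0.255 ] [ 0.5222 -0.204   0.2563]
tip 435 [[ 0.4841 -0.2102  0.2198]] [ 0.4884 -0.206   0.2426] [ 0.5006 -0.2003  0.2455]
shank 724 [[ 0.5379 -0.2171  0.2472]] [ 0.5505 -0.2121  0.2506] [ 0.5589 -0.2058  0.2582]
red 1475 [[ 0.5752 -0.2269  0.2334]] [ 0.5775 -0.2108  0.2481] [ 0.5795 -0.2002  0.2569]
bracket 879 [[ 0.5219 -0.2161  0.2445]] [ 0.5309 -0.2089  0.2546] [ 0.5397 -0.2029  0.2589]
[[ 5.000e+01  5.572e-01 -2.132e-01  2.501e-01  1.000e-02]
 [ 6.000e+01  5.521e-01 -2.124e-01  2.503e-01  9.900e-03]
 [ 7.000e+01  5.471e-01 -2.118e-01  2.502e-01  9.800e-03]
 [ 1.900e+02  4.904e-01 -2.054e-01  2.423e-01  9.600e-03]
 [ 1.960e+02  4.874e-01 -2.053e-01  2.422e-01  1.030e-02]
 [ 2.000e+02  4.860e-01 -2.052e-01  2.403e-01  9.900e-03]
 [ 1.300e+02  5.188e-01 -2.093e-01  2.470e-01  1.040e-02]
 [ 1.400e+02  5.131e-01 -2.080e-01  2.485e-01  9.800e-03]
 [ 1.200e+02  5.213e-01 -2.090e-01  2.516e-01  1.340e-02]]
yaw -6.371983001820299 y at .51 -0.20781143754272982
((0.5488923192024231, -0.21240179240703583), (0.13605481386184692, 0.14693640172481537), 83.16344451904297) 0.0113463818322313
```

```bash
python3 -m crank '[[-0.006,-0.003,0,0],[-0.012,-0.0014,0,0],[-0.014,-0.0016,0,0],[-0.014,-0.0016,0,0],[-0.014,-0.0016,0,0]]'; python3 -m crank '[[-0.013,-0.0015,0,0],[-0.01,-0.0012,0,0],[-0.006,-0.0006,0,0],[-0.0015,0,0,0],[0,0,0,0]]'
python3 - <<'E'
from h import *
from station import capture
go([.511,-.1625,.256],180)
c=capture("wrist");np.savez("wrist5.npz",**c);cv2.imwrite("pics/wrist5.png",c["pixels"][:,:,::-1])
s=capture("scene");np.savez("scene5.npz",**s);cv2.imwrite("pics/scene5.png",cv2.resize(s["pixels"][150:270,320:480,::-1],(800,600)))
E
```

```text
time_s: 6.83
tcp_pos: [0.4827, -0.1586, 0.2564]
ee_rot: [[-1.0, -0.001, 0.0], [-0.001, 1.0, -0.0], [-0.0, -0.0, -1.0]]
wrist_force: [0.7, -0.1, -0.8]
gripper_width: 0.156
time_s: 7.25
tcp_pos: [0.5116, -0.1621, 0.2562]
ee_rot: [[-1.0, -0.0, -0.001], [-0.0, 1.0, 0.0], [0.001, 0.0, -1.0]]
wrist_force: [0.1, -0.5, -1.6]
gripper_width: 0.158
tcp [ 0.5116 -0.1621  0.2562] yaw -179.98 tilt [-8.e-04  1.e-04 -1.e+00] F [ 0.1  -0.48 -1.58] M [ 0.15  -0.045  0.064] w 13.7 t 7.25
tool shift [ 0.0006 -0.0004  0.0002] turn 0.0003
```

View pics/wrist5.png

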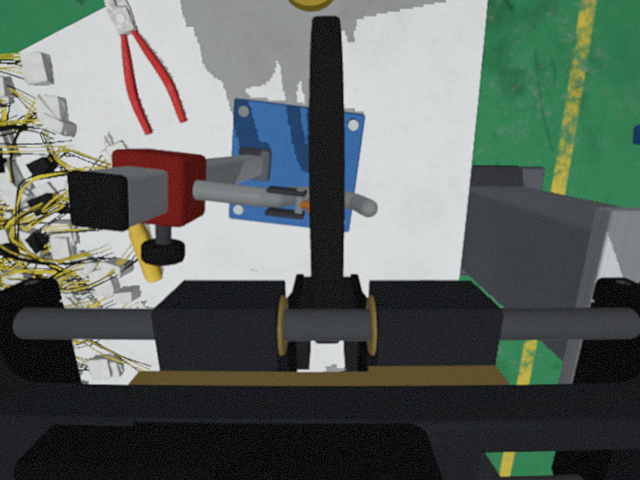

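View pics/scene5.png

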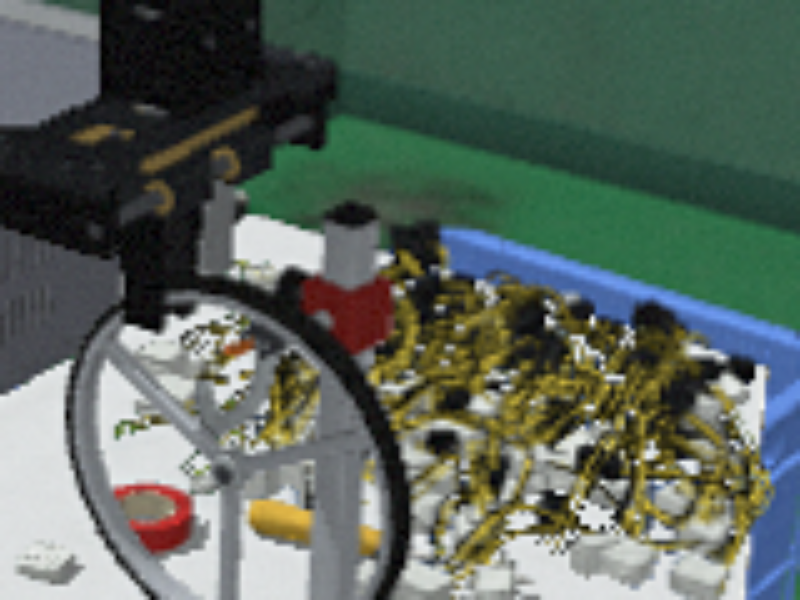

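The tyre now covers the throat (column 326, row ~203). The prong tip shows on its right at (368,208), keeper and bracket on its left at (295,203). Next I check the gripper-body clearance to post, clamp and knob.

```bash
python3 - <<'E'
from h import *
c=load("wrist5.npz");P,uv=cloud(c,np.ones((480,640),bool),c["hand_eye"].astype(float))
H=.2562-P[:,2];m=(uv[:,0]<280)&(uv[:,0]>55)&(uv[:,1]>140)&(uv[:,1]<272)
hsv=cv2.cvtColor(c["pixels"],cv2.COLOR_RGB2HSV)[uv[:,1],uv[:,0]]
for a,k in(("post",m&(H>.285)&(H<.31)),("red",m&(hsv[:,1]>150)&((hsv[:,0]<5)|(hsv[:,0]>172))&(H>.2)),("knob",m&(uv[:,1]>232)&(H>.2)&(H<.285)),("shank/bracket",m&(uv[:,0]>205)&(H>.22))):
    print(a,k.sum(),"tool lo",np.percentile(P[k],1,axis=0).round(4),"hi",np.percentile(P[k],99,axis=0).round(4),"H",np.percentile(H[k],[1,99]).round(4))
tip=(abs(uv[:,0]-368)<12)&(abs(uv[:,1]-208)<12)&(H>.2);print("tip",np.percentile(P[tip],[2,98],axis=0).round(4),np.percentile(H[tip],98))
E
```

```text
post 4279 tool lo [-0.0919 -0.0655 -0.0449] hi [-0.0712 -0.0446 -0.0295] H [0.2857 0.3011]
red 3125 tool lo [-0.0948 -0.0724 -0.0084] hi [-0.0639 -0.0384  0.02  ] H [0.2362 0.2646]
knob 1163 tool lo [-0.0951 -0.0306 -0.0015] hi [-0.0757 -0.0153  0.0162] H [0.24   0.2577]
shank/bracket 1631 tool lo [-0.0598 -0.0569 -0.0026] hi [-0.0224 -0.0419  0.0112] H [0.245  0.2588]
tip [[ 0.0171 -0.0471  0.0106]
 [ 0.0268 -0.0382  0.0224]] 0.245633637715671
```

```bash
python3 -m crank '[[0.0003,0,0.003,0],[0.0003,0,0.004,0],[0,0,0.004,0],[0,0,0.004,0],[0,0,0.002,0]]'; for i in 1; do python3 -m crank '[[0,0,0.001,0],[0,0,0.001,0],[0,0,0.001,0],[0,0,0,0]]';done; python3 -c "
from h import *
go([.511,-.1625,.2005],180)"
```

```text
time_s: 7.77
tcp_pos: [0.5101, -0.1622, 0.2387]
ee_rot: [[-1.0, 0.0, -0.001], [0.0, 1.0, 0.0], [0.001, 0.0, -1.0]]
wrist_force: [-0.6, 0.9, -0.9]
gripper_width: 0.155
time_s: 8.1
tcp_pos: [0.5107, -0.1623, 0.2364]
ee_rot: [[-1.0, 0.0, -0.0], [0.0, 1.0, 0.0], [0.0, 0.0, -1.0]]
wrist_force: [0.6, 0.7, -1.2]
gripper_width: 0.16
tcp [ 0.5107 -0.1623  0.2364] yaw 180.0 tilt [-1.e-04  1.e-04 -1.e+00] F [ 0.55  0.75 -1.2 ] M [ 0.178 -0.039 -0.031] w 13.9 t 8.1
tool shift [-0.0003 -0.0002  0.0359] turn -0.0001
```

```bash
python3 -m crank '[[0,0,0.001,0],[0,0,0.001,0],[0,0,0.001,0],[0,0,0,0]]'|sed -n '2p;6p'; python3 -c "
from h import *
go([.511,-.1625,.2005],180)";  python3 -m crank '[[0,0,0.001,0],[0,0,0.001,0],[0,0,0,0]]' >/dev/null; python3 -c "
from h import *
go([.511,-.1625,.2005],180)"
```

```text
tcp_pos: [0.5108, -0.1623, 0.2338]
tcp [ 0.5108 -0.1623  0.2338] yaw -179.99 tilt [ 4.e-04 -3.e-04 -1.e+00] F [0.1  0.63 0.31] M [ 0.186  0.062 -0.01 ] w 13.5 t 8.43
tool shift [-0.0002 -0.0001  0.0333] turn 0.0002
tcp [ 0.5109 -0.1625  0.2326] yaw -179.98 tilt [ 1.1e-03 -7.0e-04 -1.0e+00] F [-2.06  1.54  5.44] M [ 0.251  0.506 -0.072] w 13.5 t 8.68
tool shift [-0.0001 -0.      0.0321] turn 0.0003
```

Contact on the keeper came at TCP z ≈ 0.234, as predicted. I continue in 1 mm steps while watching the force.

```bash
cat > st.py <<'E'
from h import *
go([.511,-.1625,.2005],180)
E
python3 -m crank '[[0,0,0.001,0],[0,0,0,0]]' >/dev/null; python3 st.py;python3 -m crank '[[0,0,0.001,0],[0,0,0,0]]' >/dev/null; python3 st.py
python3 - <<'E'
from h import *
from station import capture
c=capture("wrist");cv2.imwrite("pics/wrist6.png",c["pixels"][:,:,::-1])
P,uv=cloud(c,np.ones((480,640),bool),c["hand_eye"].astype(float))
g=c["pixels"].max(2)[uv[:,1],uv[:,0]]
m=(abs(uv[:,0]-327)<25)&(uv[:,1]<265)&(P[:,2]>-.06)&(P[:,2]<.05)&(g<60)
q=P[m]
from scipy.optimize import least_squares
r=least_squares(lambda p:np.hypot(q[:,1]-p[0],q[:,2]-p[1])-.1,[-.045,.068],loss="soft_l1",f_scale=.002);print("wheel centre in tool y,z",r.x,np.std(r.fun))
E
```

```text
tcp [ 0.511  -0.1625  0.2317] yaw -179.98 tilt [ 1.5e-03 -8.0e-04 -1.0e+00] F [-2.64  2.57  5.36] M [ 0.21   0.532 -0.095] w 13.7 t 8.85
tool shift [0.     0.     0.0312] turn 0.0004
tcp [ 0.511  -0.1626  0.2307] yaw -179.98 tilt [ 0.0017 -0.001  -1.    ] F [-2.23  0.76  6.1 ] M [ 0.146  0.469 -0.12 ] w 13.7 t 9.02
tool shift [0.0001 0.0001 0.0302] turn 0.0003
wheel centre in tool y,z [-0.04887512  0.06610736] 0.0005986012680683433
```

```bash
cat >> st.py <<'E'
from station import capture
c=capture("wrist")
P,uv=cloud(c,np.ones((480,640),bool),c["hand_eye"].astype(float))
g=c["pixels"].max(2)[uv[:,1],uv[:,0]]
m=(abs(uv[:,0]-327)<25)&(uv[:,1]<265)&(P[:,2]>-.08)&(P[:,2]<.05)&(g<60)
q=P[m]
from scipy.optimize import least_squares
from station import sense
r=least_squares(lambda p:np.hypot(q[:,1]-p[0],q[:,2]-p[1])-.1,[-.045,.068],loss="soft_l1",f_scale=.002);print("centre tool y,z",r.x.round(4),np.std(r.fun).round(4),"centre world z",round(sense()["tcp_pos"][2]-r.x[1],4),"x line",np.polyfit(q[:,1],q[:,0],1).round(4))
E
for i in 1 ; do python3 -m crank '[[0,0,0.001,0],[0,0,0.001,0],[0,0,0,0]]' >/dev/null; python3 st.py; done;python3 -m crank '[[0,0,0.001,0],[0,0,0.001,0],[0,0,0,0]]' >/dev/null; python3 st.py
```

```text
tcp [ 0.511  -0.1628  0.2288] yaw -179.98 tilt [ 0.0016 -0.0013 -1.    ] F [-1.88  0.22  5.93] M [ 0.055  0.482 -0.111] w 14.0 t 9.32
tool shift [0.0001 0.0003 0.0283] turn 0.0004
centre tool y,z [-0.0511  0.0647] 0.0006 centre world z 0.1641 x line [-0.0023  0.001 ]
tcp [ 0.5111 -0.1628  0.2269] yaw -179.98 tilt [ 0.0017 -0.0014 -1.    ] F [-1.83  0.14  5.87] M [-0.034  0.563 -0.046] w 13.3 t 9.62
tool shift [0.0001 0.0003 0.0264] turn 0.0003
centre tool y,z [-0.0512  0.0646] 0.0006 centre world z 0.1623 x line [-0.0028  0.001 ]
```

View pics/wrist6.png

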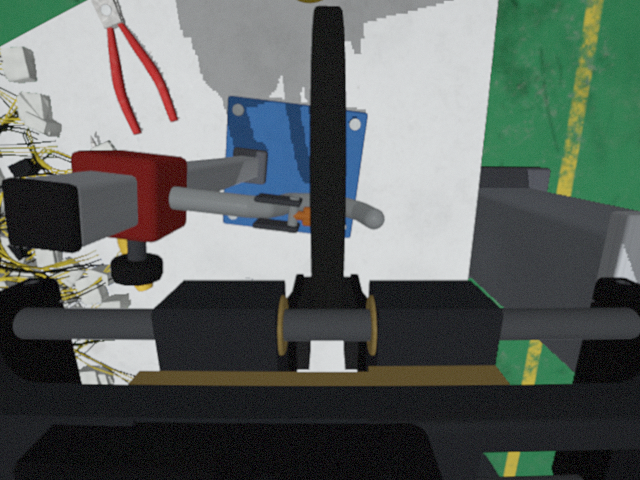

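The wheel tilted about 4° in the grip, then held, and the ring is now following the tool. The wrist view shows the keeper (303,215) folding beside the tyre. I continue.

```bash
python3 -m crank '[[0,0,0.0015,0],[0,0,0.0015,0],[0,0,0,0]]' >/dev/null; python3 st.py;python3 -m crank '[[0,0,0.0015,0],[0,0,0.0015,0],[0,0,0,0]]' >/dev/null; python3 st.py
```

```text
tcp [ 0.5111 -0.1631  0.2239] yaw -179.98 tilt [ 0.0018 -0.002  -1.    ] F [-2.39 -0.42  6.33] M [-0.328  0.404 -0.105] w 13.8 t 9.92
tool shift [0.0001 0.0007 0.0234] turn 0.0004
centre tool y,z [-0.0557  0.0615] 0.0006 centre world z 0.1625 x line [-0.0044  0.0009]
tcp [ 0.5113 -0.1633  0.2211] yaw -179.98 tilt [ 0.0022 -0.0022 -1.    ] F [-2.15 -0.63  6.84] M [-0.391  0.44  -0.13 ] w 13.4 t 10.22
tool shift [0.0003 0.0008 0.0206] turn 0.0003
centre tool y,z [-0.0573  0.0603] 0.0006 centre world z 0.1609 x line [-0.0042  0.0009]
```

The ring now stalls on the keeper while the wheel pivots in the grip (8° tilt so far). My fix is to back off 4 mm, shift the rim 5 mm towards the prong for a longer lever on the tongue and so less force, and yaw a little more so the gripper body stays clear of the post.

```bash
python3 -m crank '[[0,0,-0.002,0],[0,0,-0.002,0],[0.005,0.0007,0,0],[0.005,0.0006,0,0],[0,0,0,0]]' >/dev/null; python3 -m crank '[[0,0,0,-0.035],[0,0,0,-0.035],[0,0,0,-0.035],[0,0,0,0]]' >/dev/null; python3 st.py
python3 - <<'E'
from h import *
from station import capture
c=capture("wrist");np.savez("wrist7.npz",**c);cv2.imwrite("pics/wrist7.png",c["pixels"][:,:,::-1])
s=capture("scene");cv2.imwrite("pics/scene7.png",cv2.resize(s["pixels"][150:270,320:480,::-1],(800,600)))
E
```

```text
tcp [ 0.4981 -0.1608  0.2222] yaw -174.02 tilt [-0.0062  0.0011 -1.    ] F [-4.17  1.12  1.41] M [ 0.289  0.87  -0.168] w 13.3 t 11.02
tool shift [-0.0128 -0.003   0.0216] turn 0.1043
centre tool y,z [-0.0565  0.0608] 0.0006 centre world z 0.1616 x line [-0.0066  0.001 ]
```

View pics/wrist7.png

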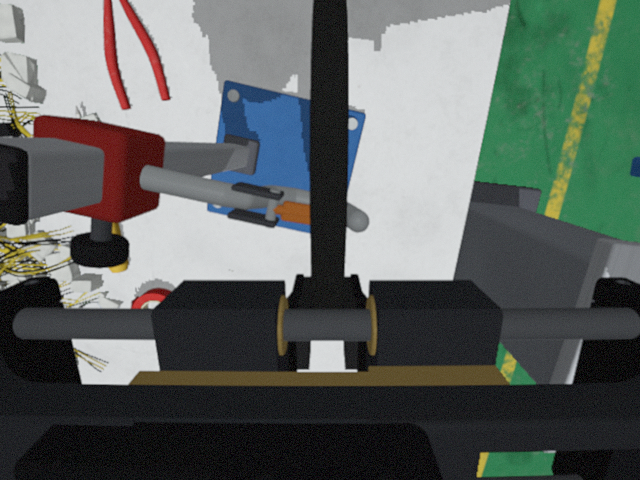

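View pics/scene7.png

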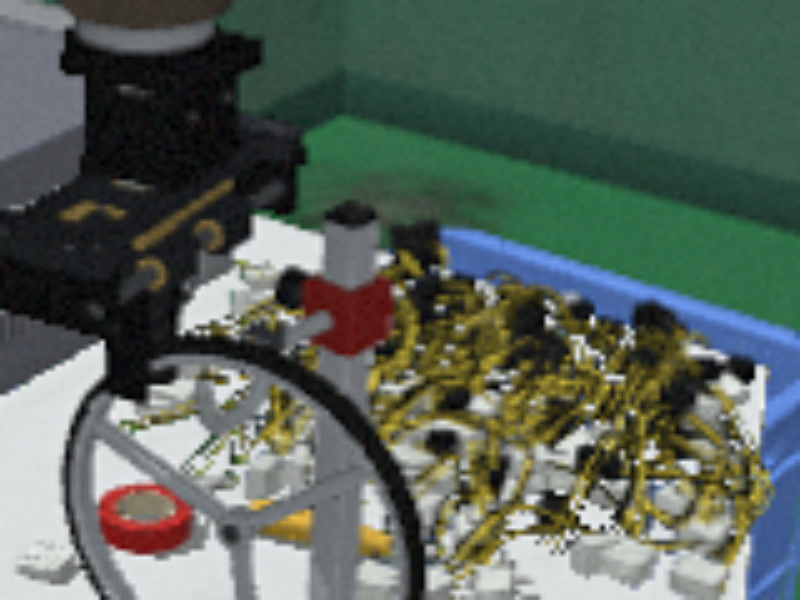

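```bash
python3 -m crank '[[0,0,-0.003,0],[0,0,-0.003,0],[0,0,-0.002,0],[0,0,0,0],[0,0,0,0]]' >/dev/null;  python3 st.py
python3 - <<'E'
from h import *
from station import capture,sense
s=sense();c=capture("wrist");np.savez("wrist8.npz",**c);cv2.imwrite("pics/wrist8.png",cv2.resize(c["pixels"][140:290,180:430,::-1],(800,480)))
R=np.array(s["ee_rot"]);P,uv=cloud(c,np.ones((480,640),bool),c["hand_eye"].astype(float));W=P@R.T+s["tcp_pos"]
hsv=cv2.cvtColor(c["pixels"],cv2.COLOR_RGB2HSV)[uv[:,1],uv[:,0]]
a=np.radians(-6.7);X=np.array([np.cos(a),np.sin(a)]);Y=np.array([-X[1],X[0]]);L=np.c_[(W[:,:2]-[.51,-.2075])@X,(W[:,:2]-[.51,-.2075])@Y,W[:,2]]*1000
k=(abs(L[:,0])<40)&(abs(L[:,1])<12)&(L[:,2]>200)&(L[:,2]<300)
for n,m in(("keeper",k&(hsv[:,0]>=5)&(hsv[:,0]<22)&(hsv[:,1]>150)),("tyre",k&(hsv[:,2]<60)&(L[:,2]>260)),("prong",k&(hsv[:,2]>80)&(hsv[:,1]<60)&(L[:,0]<-12))):
    if m.sum():print(n,m.sum(),np.percentile(L[m],[2,98],axis=0).round(1).tolist())
E
```

```text
tcp [ 0.5012 -0.1609  0.2315] yaw -173.98 tilt [ 1.1e-03  2.0e-04 -1.0e+00] F [ 0.6   0.31 -1.04] M [0.146 0.024 0.019] w 13.8 t 11.58
tool shift [-0.0095 -0.0027  0.031 ] turn 0.1051
centre tool y,z [-0.056   0.0612] 0.0006 centre world z 0.1702 x line [-0.001   0.0009]
keeper 393 [[1.8, -3.6, 253.5], [12.8, 3.6, 269.5]]
tyre 2177 [[-12.7, -11.6, 267.2], [2.6, 11.4, 271.0]]
prong 585 [[-25.3, -4.1, 227.3], [-13.0, 7.0, 268.1]]
```

View pics/wrist8.png

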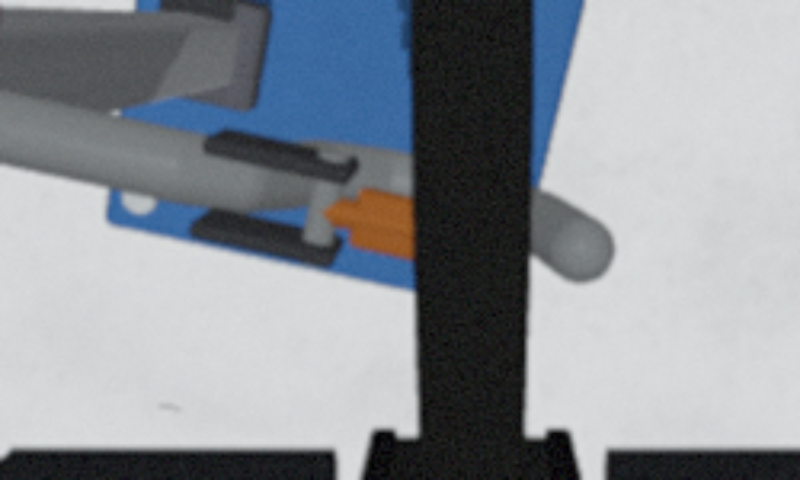

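Free again: the rim spans stand x −12.7 to +2.6 mm and the keeper has sprung back. I lower again.

```bash
python3 -m crank '[[0,0,0.002,0],[0,0,0.002,0],[0,0,0.002,0],[0,0,0.001,0],[0,0,0,0]]' >/dev/null; python3 st.py;python3 -m crank '[[0,0,0.0015,0],[0,0,0.0015,0],[0,0,0,0]]' >/dev/null; python3 st.py;python3 -m crank '[[0,0,0.0015,0],[0,0,0.0015,0],[0,0,0,0]]' >/dev/null; python3 st.py
```

```text
tcp [ 0.5008 -0.1611  0.225 ] yaw -173.97 tilt [ 6.e-04 -4.e-04 -1.e+00] F [-1.59  0.65  3.38] M [0.154 0.253 0.001] w 13.5 t 12.1
tool shift [-0.0099 -0.0024  0.0245] turn 0.1052
centre tool y,z [-0.0567  0.0607] 0.0006 centre world z 0.1644 x line [-0.0018  0.001 ]
tcp [ 0.5011 -0.1612  0.2217] yaw -173.97 tilt [ 1.1e-03 -4.0e-04 -1.0e+00] F [0.9  0.88 3.49] M [ 0.042  0.022 -0.003] w 13.6 t 12.4
tool shift [-0.0097 -0.0023  0.0212] turn 0.1052
centre tool y,z [-0.0568  0.0606] 0.0006 centre world z 0.1612 x line [-0.0009  0.001 ]
tcp [ 0.5012 -0.1611  0.2187] yaw -173.97 tilt [ 1.2e-03 -4.0e-04 -1.0e+00] F [ 1.03 -1.09  4.1 ] M [-0.119 -0.194  0.012] w 14.0 t 12.7
tool shift [-0.0096 -0.0024  0.0182] turn 0.1053
centre tool y,z [-0.0569  0.0605] 0.0006 centre world z 0.1582 x line [0.0015 0.001 ]
```

```bash
python3 -m crank '[[0,0,0.0015,0],[0,0,0.0015,0],[0,0,0,0]]' >/dev/null; python3 st.py;python3 -m crank '[[0,0,0.0015,0],[0,0,0.0015,0],[0,0,0,0]]' >/dev/null; python3 st.py
```

```text
tcp [ 0.5    -0.1609  0.2149] yaw -174.0 tilt [-1.8e-03  5.0e-04 -1.0e+00] F [-0.22 -0.43  2.81] M [-0.037  0.076 -0.094] w 13.5 t 13.0
tool shift [-0.0108 -0.0028  0.0144] turn 0.1046
centre tool y,z [-0.0568  0.0606] 0.0006 centre world z 0.1543 x line [-0.0011  0.001 ]
tcp [ 0.4989 -0.1608  0.2112] yaw -174.05 tilt [-0.0048  0.001  -1.    ] F [-4.47 -1.13 -0.18] M [-0.247  1.095 -0.194] w 13.8 t 13.3
tool shift [-0.0119 -0.003   0.0107] turn 0.1039
centre tool y,z [-0.0563  0.061 ] 0.0006 centre world z 0.1499 x line [-0.009  0.001]
```

The tongue has turned over and now leans on the rim's side face (Fx −4.5 N, almost no vertical force). I ease down further, bringing the rim back 3 mm towards the throat's middle.

```bash
python3 -m crank '[[-0.001,0,0.001,0],[-0.001,0,0.001,0],[-0.001,0,0.001,0],[0,0,0,0]]' >/dev/null; python3 st.py;python3 -m crank '[[0,0,0.0015,0],[0,0,0.0015,0],[0,0,0,0]]' >/dev/null; python3 st.py
python3 - <<'E'
from h import *
from station import capture
c=capture("wrist");cv2.imwrite("pics/wrist9.png",c["pixels"][:,:,::-1])
E
```

```text
tcp [ 0.4994 -0.1607  0.2067] yaw -174.13 tilt [-0.011   0.0016 -0.9999] F [-6.67 -2.66 -2.87] M [-0.354  1.682 -0.373] w 13.7 t 13.68
tool shift [-0.0114 -0.003   0.006 ] turn 0.1024
centre tool y,z [-0.0556  0.0615] 0.0006 centre world z 0.1451 x line [-0.0165  0.001 ]
tcp [ 0.5003 -0.161   0.2042] yaw -174.1 tilt [-8.6e-03  7.0e-04 -1.0e+00] F [-5.45 -1.51 -0.98] M [-0.495  1.373 -0.294] w 13.7 t 13.98
tool shift [-0.0105 -0.0026  0.0036] turn 0.1029
centre tool y,z [-0.0559  0.0614] 0.0006 centre world z 0.1429 x line [-0.0138  0.0009]
```

View pics/wrist9.png

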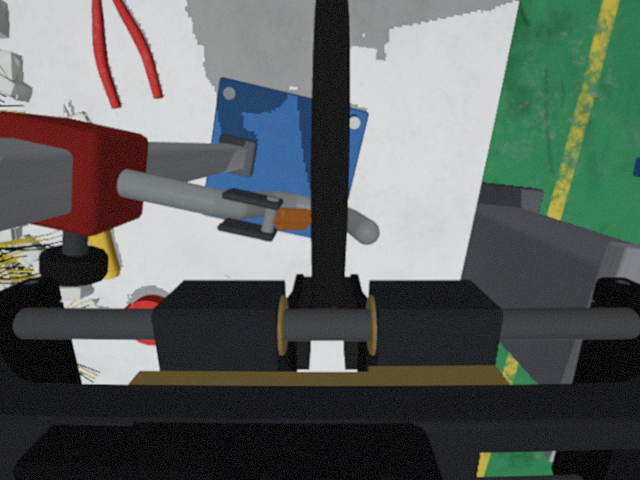

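```bash
python3 -m crank '[[0,0,0.001,0],[0,0,0.001,0],[0,0,0,0]]' >/dev/null; python3 st.py;python3 -m crank '[[0,0,0.001,0],[0,0,0.001,0],[0,0,0,0]]' >/dev/null; python3 st.py
```

```text
tcp [ 0.501  -0.161   0.2028] yaw -174.08 tilt [-6.6e-03  6.0e-04 -1.0e+00] F [-4.7  -2.2  -0.92] M [-0.404  1.313 -0.252] w 13.7 t 14.33
tool shift [-0.0098 -0.0025  0.0022] turn 0.1033
centre tool y,z [-0.056   0.0612] 0.0006 centre world z 0.1416 x line [-0.0115  0.0009]
tcp [ 0.5022 -0.1609  0.2015] yaw -174.04 tilt [-3.7e-03  3.0e-04 -1.0e+00] F [-5.97 -2.69  0.61] M [-0.511  1.201 -0.254] w 13.8 t 14.63
tool shift [-0.0086 -0.0025  0.001 ] turn 0.104
centre tool y,z [-0.056   0.0612] 0.0006 centre world z 0.1404 x line [-0.0118  0.0009]
```

```bash
python3 -m crank '[[-0.001,0,0,0],[-0.001,0,0,0],[-0.001,0,0,0],[0,0,0,0]]' >/dev/null; python3 st.py;python3 -m crank '[[0,0,0.001,0],[0,0,0.001,0],[0,0,0,0]]' >/dev/null; python3 st.py
python3 - <<'E'
from h import *
from station import capture
c=capture("wrist");cv2.imwrite("pics/wrist10.png",c["pixels"][:,:,::-1])
s=capture("scene");cv2.imwrite("pics/scene10.png",cv2.resize(s["pixels"][180:255,340:440,::-1],(800,600),interpolation=cv2.INTER_CUBIC))
E
```

```text
tcp [ 0.5043 -0.1606  0.201 ] yaw -174.08 tilt [-6.1e-03  5.0e-04 -1.0e+00] F [-6.19 -3.   -2.33] M [-0.738  1.535 -0.255] w 13.7 t 15.02
tool shift [-0.0064 -0.0026  0.0005] turn 0.1034
centre tool y,z [-0.0552  0.0618] 0.0006 centre world z 0.1392 x line [-0.0224  0.0008]
tcp [ 0.5053 -0.1606  0.1997] yaw -174.04 tilt [-3.4e-03  2.0e-04 -1.0e+00] F [-4.54 -2.71 -0.72] M [-0.56   1.213 -0.174] w 13.7 t 15.32
tool shift [-0.0054 -0.0025 -0.0009] turn 0.1041
centre tool y,z [-0.0558  0.0614] 0.0006 centre world z 0.1383 x line [-0.0164  0.0009]
```

View pics/wrist10.png

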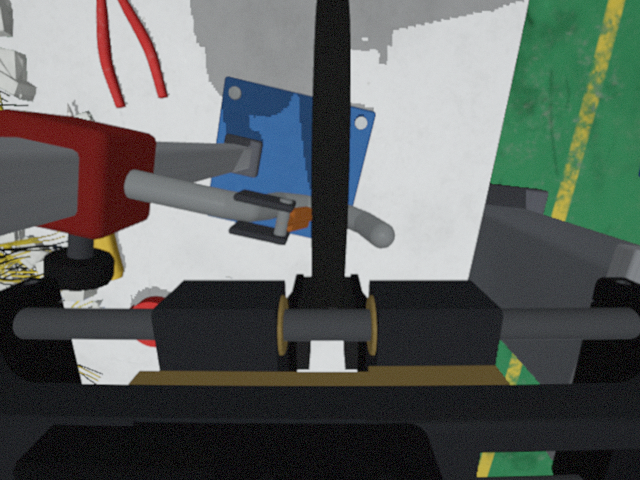

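View pics/scene10.png

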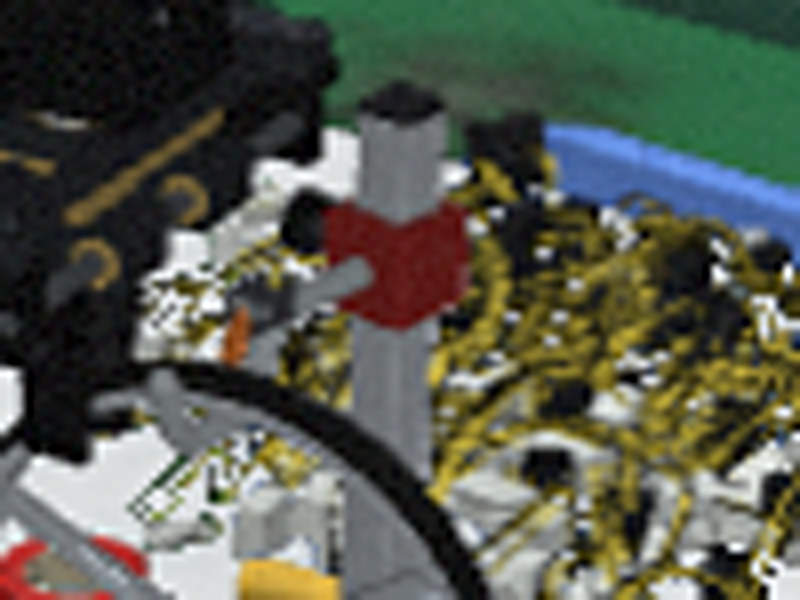

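The tongue (orange, steep, at (300,218)) still leans on the post side of the rim; the rim is inside the throat about 6 mm above the estimated seat.

```bash
python3 -m crank '[[0,0,0.001,0],[0,0,0.001,0],[0,0,0,0]]' >/dev/null; python3 st.py;python3 -m crank '[[0,0,0.001,0],[0,0,0.001,0],[0,0,0,0]]' >/dev/null; python3 st.py
```

```text
tcp [ 0.5062 -0.1602  0.1982] yaw -174.0 tilt [-1.2e-03  5.0e-04 -1.0e+00] F [-3.99 -0.94 -0.01] M [-0.202  1.12  -0.254] w 13.6 t 15.72
tool shift [-0.0046 -0.0027 -0.0024] turn 0.1046
centre tool y,z [-0.056   0.0612] 0.0006 centre world z 0.137 x line [-0.0137  0.0009]
tcp [ 0.5077 -0.16    0.1964] yaw -173.95 tilt [ 2.5e-03  6.0e-04 -1.0e+00] F [ 0.09  0.34 -2.03] M [0.163 0.002 0.011] w 13.9 t 16.02
tool shift [-0.0031 -0.0029 -0.0041] turn 0.1056
centre tool y,z [-0.0559  0.0614] 0.0006 centre world z 0.1352 x line [-0.0052  0.001 ]
```

The forces dropped to just the wheel's weight, so the keeper has sprung off. Now I feel for the seat.

```bash
for i in 1; do python3 -m crank '[[0,0,0.001,0],[0,0,0,0],[0,0,0,0]]' >/dev/null; python3 st.py; done; python3 -m crank '[[0,0,0.001,0],[0,0,0,0],[0,0,0,0]]' >/dev/null; python3 st.py
python3 - <<'E'
from h import *
from station import capture
c=capture("wrist");cv2.imwrite("pics/wrist11.png",c["pixels"][:,:,::-1])
E
```

```text
tcp [ 0.5072 -0.1602  0.1955] yaw -173.96 tilt [ 1.e-03  1.e-04 -1.e+00] F [-0.41 -0.27 -0.61] M [ 0.194 -0.04   0.026] w 13.8 t 16.32
tool shift [-0.0035 -0.0027 -0.005 ] turn 0.1055
centre tool y,z [-0.0559  0.0614] 0.0006 centre world z 0.1342 x line [-0.0034  0.001 ]
tcp [ 0.5066 -0.1603  0.1945] yaw -173.98 tilt [ 0.  0. -1.] F [ 0.2   0.48 -1.01] M [0.093 0.02  0.007] w 13.7 t 16.62
tool shift [-0.0041 -0.0026 -0.006 ] turn 0.1051
centre tool y,z [-0.0559  0.0614] 0.0006 centre world z 0.1331 x line [-0.0024  0.0011]
```

View pics/wrist11.png

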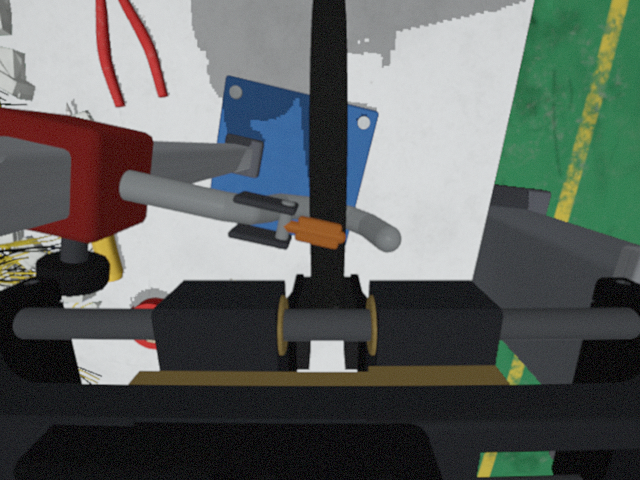

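The keeper (315,232) is now level above the tyre. I continue to the seat in half-millimetre steps.

```bash
python3 -m crank '[[0,0,0.0005,0],[0,0,0,0],[0,0,0,0]]' >/dev/null; python3 st.py;  python3 -m crank '[[0,0,0.0005,0],[0,0,0,0],[0,0,0,0]]' >/dev/null; python3 st.py; python3 -m crank '[[0,0,0.0005,0],[0,0,0,0],[0,0,0,0]]' >/dev/null; python3 st.py
```

```text
tcp [ 0.5066 -0.1604  0.194 ] yaw -173.99 tilt [-0.  0. -1.] F [-0.34  0.03 -0.81] M [ 0.137 -0.033  0.055] w 13.6 t 16.97
tool shift [-0.0042 -0.0025 -0.0065] turn 0.105
centre tool y,z [-0.0559  0.0614] 0.0006 centre world z 0.1326 x line [-0.002   0.0012]
tcp [ 0.5067 -0.1604  0.1936] yaw -173.98 tilt [ 1.e-04 -1.e-04 -1.e+00] F [-0.08  0.49 -1.19] M [ 0.099  0.005 -0.013] w 13.6 t 17.27
tool shift [-0.0041 -0.0025 -0.0069] turn 0.1051
centre tool y,z [-0.056   0.0614] 0.0006 centre world z 0.1322 x line [-0.0021  0.0011]
tcp [ 0.5068 -0.1604  0.1933] yaw -173.97 tilt [ 4.e-04 -2.e-04 -1.e+00] F [-0.26  0.32  0.94] M [0.062 0.073 0.011] w 13.2 t 17.57
tool shift [-0.004  -0.0025 -0.0072] turn 0.1052
centre tool y,z [-0.0562  0.0612] 0.0006 centre world z 0.1321 x line [-0.0036  0.0011]
```

```bash
python3 -m crank '[[0,0,0.0005,0],[0,0,0.0005,0],[0,0,0,0],[0,0,0,0]]' >/dev/null; python3 st.py
```

```text
tcp [ 0.5069 -0.1606  0.1928] yaw -173.97 tilt [ 9.e-04 -6.e-04 -1.e+00] F [-0.87  0.45  4.75] M [-0.089  0.352 -0.024] w 13.6 t 17.95
tool shift [-0.0039 -0.0023 -0.0077] turn 0.1052
centre tool y,z [-0.0568  0.0607] 0.0006 centre world z 0.1321 x line [-0.006   0.0011]
```

Firm seat: Fz rose by about 6 N while the wheel centre stayed at 0.132 m, i.e. seat at about 0.221 m. Before letting go I slide the wheel 10 mm in its plane so its centre hangs under the hook and it will not swing.

```bash
python3 -m crank '[[0,0.002,-0.001,0],[0,0.002,0,0],[0,0.002,0,0],[0,0.002,0,0],[0,0.002,0,0]]' >/dev/null; python3 -m crank '[[0,0,0.0005,0],[0,0,0,0],[0,0,0,0]]' >/dev/null; python3 st.py
```

```text
tcp [ 0.5054 -0.1502  0.1922] yaw -173.98 tilt [-6.e-04  3.e-04 -1.e+00] F [-1.21  0.36 -1.16] M [ 0.156  0.001 -0.063] w 13.6 t 18.67
tool shift [-0.0043 -0.0128 -0.0083] turn 0.105
centre tool y,z [-0.0559  0.0612] 0.0006 centre world z 0.131 x line [-0.0039  0.001 ]
```

```bash
python3 -m crank '[[0,0,0.0005,0],[0,0,0,0],[0,0,0,0]]' >/dev/null; python3 st.py;  python3 -m crank '[[0,0,0.0005,0],[0,0,0,0],[0,0,0,0]]' >/dev/null; python3 st.py
```

```text
tcp [ 0.5056 -0.1505  0.1921] yaw -173.99 tilt [-0.e+00  1.e-04 -1.e+00] F [-1.01  1.42 -0.53] M [ 0.18   0.086 -0.029] w 13.7 t 18.97
tool shift [-0.0042 -0.0125 -0.0084] turn 0.1048
centre tool y,z [-0.056   0.0611] 0.0006 centre world z 0.131 x line [-0.0044  0.0011]
tcp [ 0.5057 -0.1505  0.1918] yaw -173.99 tilt [ 3.e-04 -2.e-04 -1.e+00] F [-0.76  0.81  1.19] M [ 0.212  0.21  -0.091] w 14.1 t 19.27
tool shift [-0.0041 -0.0125 -0.0087] turn 0.105
centre tool y,z [-0.0563  0.0609] 0.0006 centre world z 0.1309 x line [-0.0044  0.0011]
```

```bash
python3 -m crank '[[0,0,0.0005,0],[0,0,0.0003,0],[0,0,0,0],[0,0,0,0]]' >/dev/null; python3 st.py
python3 - <<'E'
from h import *
from station import capture
c=capture("wrist");cv2.imwrite("pics/wrist12.png",c["pixels"][:,:,::-1])
s=capture("scene");cv2.imwrite("pics/scene12.png",cv2.resize(s["pixels"][180:300,340:500,::-1],(800,600),interpolation=cv2.INTER_CUBIC))
E
```

```text
tcp [ 0.5058 -0.1506  0.1913] yaw -173.98 tilt [ 7.e-04 -4.e-04 -1.e+00] F [-1.79  1.01  4.04] M [ 0.107  0.467 -0.101] w 13.7 t 19.65
tool shift [-0.0039 -0.0124 -0.0092] turn 0.1051
centre tool y,z [-0.0569  0.0605] 0.0006 centre world z 0.1307 x line [-0.007   0.0011]
```

View pics/wrist12.png

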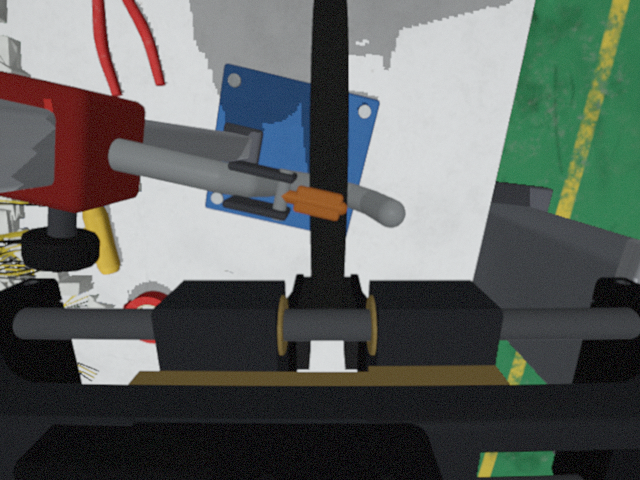

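View pics/scene12.png

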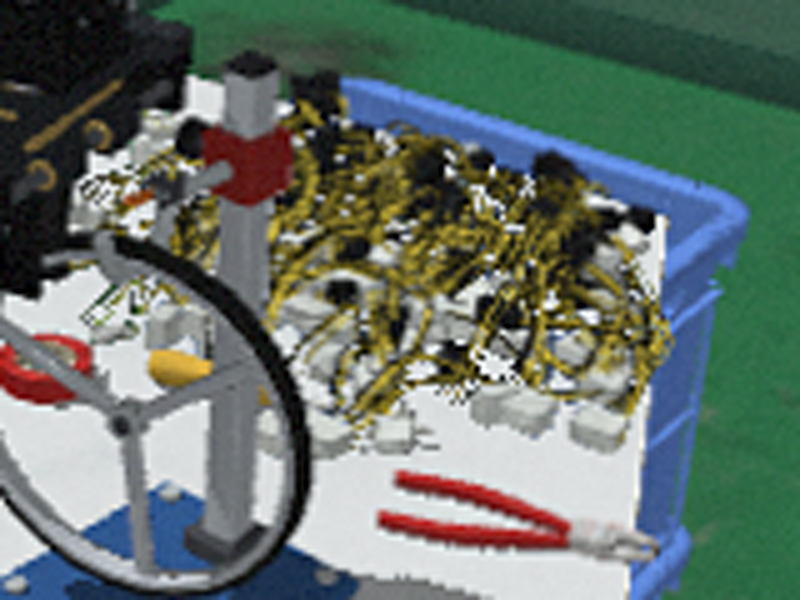

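Rim bears on the seat again (≈5 N net, well below 25 N) and the keeper is level above it. Release.

```bash
python3 -m crank '[[0,0,-0.0005,0],[0,0,0,0],[0,0,0,0],[0,0,0,0],[0,0,0,0]]' 0.044; python3 -m crank '[[0,0,0,0],[0,0,0,0],[0,0,0,0],[0,0,0,0]]'; python3 st.py
```

```text
time_s: 20.22
tcp_pos: [0.5055, -0.1504, 0.1908]
ee_rot: [[-0.994, -0.105, -0.001], [-0.105, 0.994, 0.0], [0.001, 0.0, -1.0]]
wrist_force: [-0.1, -0.5, -0.2]
gripper_width: 0.444
time_s: 20.55
tcp_pos: [0.5056, -0.1504, 0.1912]
ee_rot: [[-0.994, -0.105, 0.0], [-0.105, 0.994, -0.0], [-0.0, -0.0, -1.0]]
wrist_force: [-0.1, 0.1, -0.3]
gripper_width: 0.503
tcp [ 0.5056 -0.1504  0.1912] yaw -173.99 tilt [ 0. -0. -1.] F [-0.08  0.15 -0.3 ] M [ 0.102 -0.022 -0.008] w 43.7 t 20.55
tool shift [-0.0041 -0.0126 -0.0093] turn 0.105
centre tool y,z [-0.0557  0.0603] 0.0006 centre world z 0.1309 x line [-0.0119  0.0005]
```

Released with no load left on the wrist. I withdraw straight up, then back.

```bash
python3 -m crank '[[0,0,-0.005,0],[0,0,-0.01,0],[0,0,-0.015,0],[0,0,-0.02,0],[0,0,-0.025,0]]'|tail -2; python3 -m crank '[[0,0,-0.025,0],[0,0,-0.025,0],[0,0,-0.025,0],[0,0,-0.02,0],[0,0,0,0]]'; python3 -m crank '[[0.02,0.03,0,0],[0.02,0.03,0,0],[0.02,0.03,0,0],[0.02,0.03,0,0],[0.02,0.03,0,0]]'; python3 -m crank '[[0,0,0,0],[0,0,0,0],[0,0,0,0],[0,0,0,0],[0,0,0,0]]'
python3 - <<'E'
from h import *
from station import capture
for n in("wrist","scene","top"):
    c=capture(n);np.savez(n+"13.npz",**c)
    im=c["pixels"][:,:,::-1]
    if n=="scene": im=cv2.resize(im[180:330,330:490],(640,600),interpolation=cv2.INTER_CUBIC)
    cv2.imwrite(f"pics/{n}13.png",im)
E
```

```text
wrist_force: [0.1, -0.2, -0.7]
gripper_width: 0.504
time_s: 21.43
tcp_pos: [0.5073, -0.1512, 0.3676]
ee_rot: [[-0.994, -0.105, 0.011], [-0.105, 0.994, -0.002], [-0.011, -0.003, -1.0]]
wrist_force: [0.5, -0.5, 0.2]
gripper_width: 0.504
time_s: 21.85
tcp_pos: [0.389, -0.0111, 0.3616]
ee_rot: [[-0.995, -0.104, 0.001], [-0.104, 0.995, 0.0], [-0.001, 0.0, -1.0]]
wrist_force: [0.3, 0.7, -0.1]
gripper_width: 0.505
time_s: 22.27
tcp_pos: [0.391, -0.0125, 0.361]
ee_rot: [[-0.995, -0.103, -0.001], [-0.103, 0.995, -0.0], [0.001, -0.0, -1.0]]
wrist_force: [-0.1, 1.0, -0.3]
gripper_width: 0.504
```

View pics/wrist13.png

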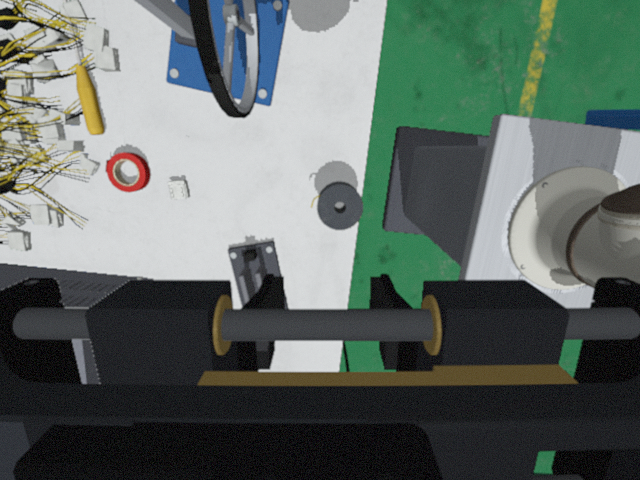

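View pics/scene13.png

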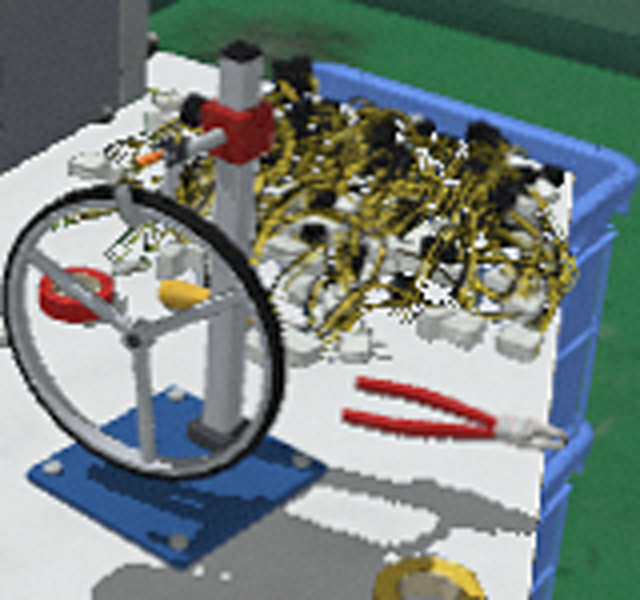

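View pics/top13.png

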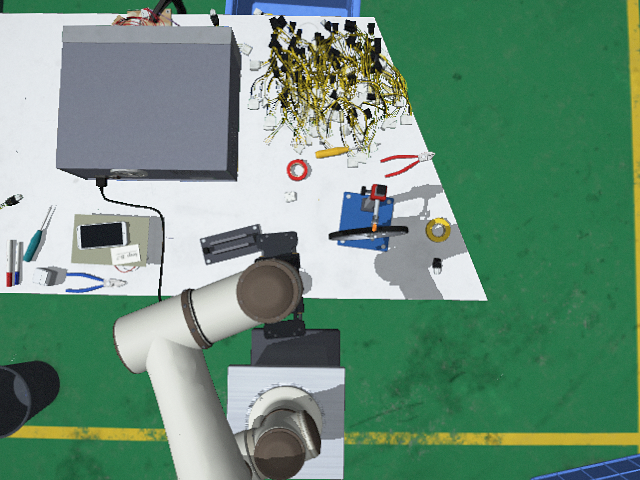

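The wheel hangs on the hook with the orange keeper level above it (scene crop (150,158), rim on the bar at (125,195)). Spool, housing and boot look undisturbed. One last check that everything is still and where it was.

```bash
python3 -m crank '[[0,0,0,0],[0,0,0,0],[0,0,0,0],[0,0,0,0],[0,0,0,0]]' >/dev/null; python3 - <<'E'
from h import *
from station import capture,finish_job
b=load("scene13.npz")["pixels"].astype(int);s=capture("scene");a=s["pixels"].astype(int)
d=abs(a-b).max(2)[180:330,320:490];print("wheel region changed px",(d>50).sum())
z=load("scene0.npz")["pixels"].astype(int)
for n,(u,v) in {"spool":(271,295),"housing":(329,262),"boot":(416,352)}.items():
    print(n,"median diff to start",np.median(abs(a-z)[v-8:v+8,u-8:u+8]), "mean",abs(a-z)[v-8:v+8,u-8:u+8].mean().round(1))
P,uv=cloud(s,np.ones((480,640),bool))
k=(abs(P[:,1]+.2075)<.12)&(abs(P[:,0]-.505)<.05)&(P[:,2]>.02)&(P[:,2]<.26)&(s["pixels"].max(2)[uv[:,1],uv[:,0]]<60)
print("tyre z",np.percentile(P[k][:,2],[1,99]).round(3),"y",np.percentile(P[k][:,1],[1,99]).round(3))
finish_job()
E
```

```text
wheel region changed px 11
spool median diff to start 4.0 mean 4.4
housing median diff to start 9.0 mean 38.4
boot median diff to start 8.0 mean 25.9
tyre z [0.033 0.256] y [-0.305 -0.109]
the job is handed in; nothing more can be done
```

```bash
python3 - <<'E'
from h import *
a=load("top13.npz")["pixels"].astype(int);b=load("top0.npz")["pixels"].astype(int)
for n,(u,v) in {"housing":(291,197),"boot":(437,265)}.items():
    print(n,abs(a-b)[v-9:v+9,u-9:u+9].mean().round(1))
E
```

```text
housing 1.2
boot 27.2
```

I lifted the wheel out of the rack by its rim, hung it on the J-hook and let go. It hangs freely with the keeper shut above the rim. The job was handed in at about 23 s of robot time.

- **Keeper:** on the first try the wheel pivoted about 8° in my grip and stalled against the keeper. I backed off, moved the rim 5 mm towards the prong, turned it about 6° and lowered again, and the keeper sprung shut. The readings I took stayed under about 10 N, though I only sampled the force between moves.
- **Seating:** the seat showed as a firm stop, about 5 N net, at roughly 0.22 m. I slid the wheel 10 mm so its centre lay under the hook and felt the seat again before opening the fingers. After release the wrist read about zero.
- **Last checks:** two scene pictures about 0.5 s apart showed the wheel not moving, only 11 pixels changed. The pictures show the keeper level above the rim.
- **Other objects:** the spool and housing looked unchanged in one camera each.
    - The housing's patch in the scene camera differed from the start, but in the top view it was unchanged.
    - The boot's patch differed in both the scene and top cameras. By eye it sits in the same place in the top view, where the wheel's shadow probably falls on it, but I did not measure its position.

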